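Steady the lacquer drying rocker

TASK

The drying rocker with two freshly lacquered bowls lies tipped onto its right-hand stop. Moving it only by its sprung handle, bring it up until the pointer stands at the brass marker tab on the scale and keep the pointer within the tab's width for six seconds without a break; then lay the rocker gently over onto its left-hand stop and let go. Do not touch the wet bowls or the rack under them, do not let the rocker swing fast or drop onto a stop, and leave the marker and the other things on the table alone.

Things in the scene. Friction and masses are not known exactly. Their poses are not given: they have to be found in the camera images.
- stand: Fixed stand: base plate 240 x 340 x 14 mm, origin at the centre of its underside on the table; its x axis (yaw varies) points away from the robot, its y to the left. The rocker's axle runs along its x axis, 140 mm above the table. A white scale plate with ticks every 0.1 rad stands 62 mm beyond the centre (+x); rubber-topped stops stand under the rack at y = +-130 mm.
- rocker (a joint): Lean (rad) of the rocker (rack, bowls, pointer) about the axle. 0: rack level, pointer up; positive: to the stand's +y (left: pointer moves left, left bowl sinks). Starts at rest on the right stop, -0.40; left stop +0.40. Inertia nominally 0.057 kg m2, damping 0.012 N m s/rad, no other friction. Top-heavy: alone, or with the handle merely held still, it falls to a stop.
- handle (a joint): Angle (rad) of the handle lever relative to the rocker, same axle and sense: lever angle from vertical = rocker + handle. A coil spring of nominally 0.33 N m/rad (damping 0.012 N m s/rad) links the two: torque on the rocker = 0.33 x this angle, softer than gravity. 0: relaxed. Free over +-1.4. The lever weighs 40 g.
- handle_grip (a point): Centre of the grip bar: black, round, 18 mm thick, 70 mm long along the stand's x axis (the lever joins it 40 mm beyond this point), 140 mm on the robot's side (-x) of the stand's centre. Moves about the axle: in the stand's frame y = 0.14 sin(lever angle), z = 0.14 + 0.14 cos(lever angle) m. Pinch from above, fingers closing along the stand's y.
- pointer_tip (a point): Tip of the dark steel pointer fixed to the rocker, 150 mm from the axle, on the far side (+x), in front of the white scale plate.
- marker_tip (a point): Point on the pointer's circle (150 mm from the axle) straight below the brass marker tab (24 mm wide); the pointer is on the reading when its tip is here, and within the tab's width up to 12 mm to either side.
- marker (a joint): Angle (rad) of the brass marker tab about the axle in the sense of the rocker angle: the rocker angle to be set, between -0.15 and 0.15. A stiff clamp: leave it alone.
- rack_centre (a point): Aluminium beam of the rocker, 30 x 460 x 16 mm, along the stand's y, a bowl above each end; this point: its centre, on the axle. Not to be touched. Gravity torque of the rocker nominally 0.43 N m x sin(lean), away from upright, plus an unknown constant of up to 0.1 N m either way because the bowls differ in mass.
- bowl_left: Freshly lacquered dark bowl on the left end of the rack, 128 mm across, 70 mm tall, nominally 0.50 kg (+-5%), on a stiff turning spindle; origin under its foot, 200 mm from the axle, 12 mm above the beam's centre line. Must not be touched.
- bowl_right: The same kind of bowl on the right end.
- squeeze_bottle: Loose amber bottle, 52 mm across, 150 mm tall, standing; origin under its base. Leave alone.
- red_jar: Loose red jar, 60 mm across, 100 mm tall, standing to the left of the rocker; origin under its base. Leave alone.
- rubbing_bowl: Loose dark bowl, 120 mm across, 60 mm tall, standing on the table to the right of the rocker; origin under its base. Leave alone.

How it is judged:
By the outcome, as a careful person would: the job done as asked, in the order asked, and still so for the second after the job is handed in, with the robot touching nothing.
It also fails if it takes over 64 s, if anything falls off the work surface, if the arm or the gripper's body presses on something with over 40 N, if the wrist force passes 120 N, or if a joint passes its speed limit or range.

ROBOT

A 6-joint arm with a two-finger parallel gripper is mounted at the origin on the work surface. World frame = base frame: x ahead of the robot, y to its left, z up, the work surface at z = 0. Lengths are in m, angles in degrees, forces in N, time in s.
With the tool pointing down it reaches from about 0.375 to 0.9 m from the base axis. Payload 3.1 kg.
Tool frame: the origin (TCP) lies on the centre line of the jaws, within the pads' length; the fingertips stand 19 mm ahead of it and the grasp point (between the pads) is the TCP (tips_ahead is the distance from the TCP to the fingertips, in m); z points along the fingers, y is the line along which they close (so a half turn about z gives the same grasp; the last joint's range is limited). The gripper opens to 87 mm and grips with 3 to 60 N. Pads are 19 mm wide; open, the fingers measure 117 mm over their backs; the gripper's body (75 mm by 190 mm) begins 51 mm behind the grasp point.
Start: joints at [53.085, 30.224, 82.088, -0, 67.689, -10.227], TCP at [0.281, 0.558, 0.242] pointing down, gripper open.
Joint ranges: [-176.69, 176.69], [-43.24, 126.21], [12.49, 139.97], [-82, 262], [0, 151.66], [-163.58, 163.58]. Speed limits (degrees/s): [159.86, 159.86, 180, 180, 180, 180].

INTERFACE

Orientations are given as a 3x3 rotation matrix whose columns are the frame's x, y, z axes.
In Python, from rig import read_state, capture, hand_in, trace, landmark_of, tips_ahead gives the robot as it stands.
- The arm moves only by the shell command python3 -m jog 'ROWS'. ROWS is JSON, a list of rows, each an object of numbers: "tx", "ty", "tz": the shift along the tool's x, y, z in cm; "roll": the turn about the tool's z in rad; "jaw": the opening, from 0 (shut) to 1 (fully open). A call has 1 to 8 rows; each row shifts and turns the commanded pose from where the row before left it, along the tool's axes as they then stand; what a row does not reach is not made up. A row lasts 1/10 s, in which the tool goes at most 50 mm and 8.59 degrees, less where a joint would pass 70% of its speed; a pose out of reach is approached as far as the arm can. A call with a gripper value outside its range is refused whole. The fingers move at their own pace and stop on an object; the grip force is fixed at half the most. Time passes only in rows, so rows that do not move let the fingers close. It gives the time, the measured TCP pose, the force, the opening and the grip force at its end, in the units of the state.
- read_state(): the state, without advancing time (a new reading comes with each control period).
- capture(name): name is "scene" or "top" or "wrist"; returns a dict with "img" (384x512x3 uint8, red, green, blue), "vertical_fov" (degrees; the focal length in pixels is half the picture's height over the tangent of half this angle, whatever the lens; pixels are square), "cx", "cy" (the principal point, pixels), "cam_to_world" (4x4, takes a point from camera to world coordinates); the wrist camera has in their place "tool_from_camera" (4x4, takes a point from camera to tool coordinates, whose origin is the TCP and whose axes are the flange's). Camera axes: x right, y up, looking along -z (the intrinsics and any distortion apply to the point x, -y, -z); pixel columns grow to the right and rows downward; lengths in m; the calibration is good to about 2 mm. A picture is of the moment at which its call begins: read the wrist's pose just before it. There is no depth.
- hand_in(): hands the job in; it is judged then, once.
Trained networks look in the newest picture that a camera, given by its name, has taken for a name from the list of things; names that differ only in an ending like _2 or _b are one class to them, and where a whole thing is asked for, a point or a joint stands for the part that bears it (a point fixed in the world has none). Each returns a list of dicts, best first, with "p" (0 to 1); they miss things now and then, are a little off and sometimes report something else, mostly with a low value. They report only what shows in the picture. A call takes as long as a camera call.
- trace(camera, thing): "pixels" (384x512 bool, what is visible of it) and "bbox" ([left, top, width, height] in pixels, round what is visible of it).
- landmark_of(camera, thing): "point" ([row, column] in pixels: a listed point, or the origin of a listed thing).
The state is a dict: "time_s": time; "joint_positions": joint angles; "qvel": joint speeds; "tau": joint torques, N m; "position": TCP position; "tcp_rot": TCP orientation; "force": force on the tool from outside, world axes, zero at the start; "moment": the same for the moment, N m; "opening": opening from 0.0 (shut) to 1.0 (fully open); "grasp_force": force on a finger pad.
Only numpy, scipy, OpenCV 4.12 (cv2) and the standard library are available. Lean on these libraries where they do the work, as an engineer would, in place of code of your own. Each camera call takes 0.05 s, during which the arm holds its last target. There are 200 camera calls.

## Working session

There is one attempt and no reset: what is moved stays moved. The work goes in short steps, Python scripts to look and compute and a shell command to move; the robot and the scene stay as the last step left them, time stands still between calls to the robot, and variables do not carry over. Pictures are saved under pics/ and viewed, at most 10 in all, crops included, and the job is handed in when it is done.

```bash
mkdir -p pics; ls
cat > h.py <<'E'
import numpy as np, cv2
from rig import *
def cam(n):
    s=read_state(); c=capture(n)
    if n=="wrist":
        T=np.eye(4);T[:3,:3]=s["tcp_rot"];T[:3,3]=s["position"]
        c["cam_to_world"]=T@np.array(c["tool_from_camera"])
    c["M"]=np.array(c["cam_to_world"]); c["f"]=192/np.tan(np.radians(c["vertical_fov"]/2)); return c
def ray(c,p):
    d=np.array([(p[1]-c["cx"])/c["f"],-(p[0]-c["cy"])/c["f"],-1]); return c["M"][:3,3],c["M"][:3,:3]@d
def proj(c,P):
    q=c["M"][:3,:3].T@(np.array(P)-c["M"][:3,3]); return np.array([c["cy"]-c["f"]*q[1]/-q[2],c["cx"]+c["f"]*q[0]/-q[2]])
def save(c,n): cv2.imwrite("pics/"+n,c["img"][:,:,::-1])
def tri(rays):
    A=np.zeros((3,3));b=np.zeros(3)
    for o,d in rays:
        d=d/np.linalg.norm(d);P=np.eye(3)-np.outer(d,d);A+=P;b+=P@o
    x=np.linalg.solve(A,b)
    return x,[round(float(np.linalg.norm(np.cross(x-o,d/np.linalg.norm(d))))*1000,1) for o,d in rays]
E
python3 - <<'E'
from h import *
cs={n:cam(n) for n in("scene","top")}
for n in cs: save(cs[n],n+"0.png"); print(n,cs[n].keys(),cs[n]["M"][:3,3],cs[n]["vertical_fov"],cs[n]["cx"],cs[n]["cy"])
for t in["stand","handle_grip","pointer_tip","marker_tip","rack_centre","bowl_left","bowl_right","squeeze_bottle","red_jar","rubbing_bowl"]:
    r=[]
    for n in cs:
        l=landmark_of(n,t)
        print(t,n,[(np.round(x["point"],1).tolist(),round(x["p"],2)) for x in l[:2]])
        if l: r.append(ray(cs[n],l[0]["point"]))
    if len(r)==2: print("   ",tri(r))
print(read_state()["time_s"])
E
```

```text
pics
scene dict_keys(['img', 'vertical_fov', 'cx', 'cy', 'cam_to_world', 'M', 'f']) [1.50058211 0.39384141 1.21340657] 43.65913480506815 254.96041195176025 181.24631438971153
top dict_keys(['img', 'vertical_fov', 'cx', 'cy', 'cam_to_world', 'M', 'f']) [ 1.90951091e-01 -3.57948591e-04  1.95620886e+00] 43.75605247091761 262.794065675195 198.3316185005682
stand scene [([237.7, 227.8], 0.6)]
stand top [([193.2, 278.5], 0.86)]
    (array([ 0.60825859, -0.09326575, -0.02289978]), [0.1, 0.1])
handle_grip scene [([142.8, 235.0], 0.72)]
handle_grip top [([221.2, 290.4], 0.56)]
    (array([ 0.44898807, -0.12640952,  0.25075872]), [3.6, 3.6])
pointer_tip scene [([180.2, 192.5], 0.71)]
pointer_tip top []
marker_tip scene [([182.1, 200.1], 0.56)]
marker_tip top [([196.2, 369.6], 0.51)]
    (array([ 0.53426713, -0.33970358,  0.11593677]), [107.4, 107.4])
rack_centre scene [([205.6, 227.7], 0.61)]
rack_centre top [([184.2, 279.3], 0.87)]
    (array([ 0.60975722, -0.08707713,  0.13684837]), [1.9, 1.9])
bowl_left scene [([209.3, 279.4], 0.96)]
bowl_left top [([173.5, 233.4], 0.72)]
    (array([0.63145959, 0.08885507, 0.2157635 ]), [2.0, 2.0])
bowl_right scene [([193.2, 179.2], 0.94)]
bowl_right top [([195.7, 323.7], 0.74)]
    (array([ 0.57849106, -0.27369505,  0.08720414]), [5.3, 5.3])
squeeze_bottle scene [([228.5, 405.3], 0.9)]
squeeze_bottle top [([251.9, 144.3], 0.54)]
    (array([ 0.35687596,  0.44673441, -0.00235365]), [8.2, 8.2])
red_jar scene [([286.8, 398.0], 0.93)]
red_jar top [([191.1, 149.8], 0.64), ([199.2, 323.2], 0.63)]
    (array([0.60560462, 0.45193485, 0.00711585]), [8.5, 8.5])
rubbing_bowl scene [([192.3, 134.0], 0.91)]
rubbing_bowl top []
1.1
```

View pics.

View pics/scene0.png

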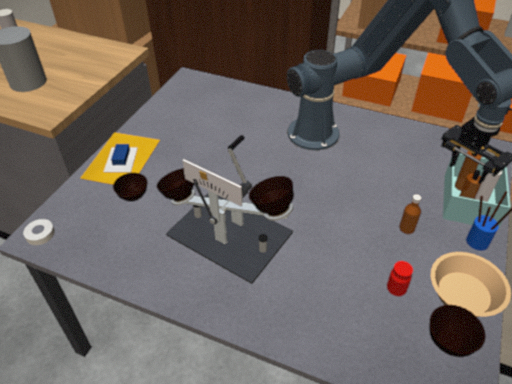

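View pics/top0.png

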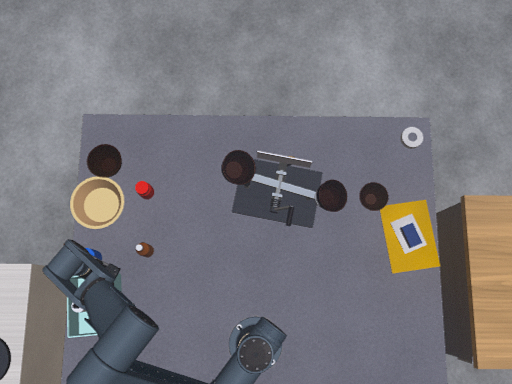

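```bash
cat >> h.py <<'E'
def stand(p,P):  # p=x,y,yaw ; P stand-frame
    c,s=np.cos(p[2]),np.sin(p[2]); return np.array([p[0]+c*P[0]-s*P[1],p[1]+s*P[0]+c*P[1],P[2]])
def rk(th,r,z,x=0.): # y-offset r and z-offset z in rocker frame leaning th (positive: left sinks)
    return np.array([x, r*np.cos(th)+z*np.sin(th), .14-r*np.sin(th)+z*np.cos(th)])
E
cat > fit.py <<'E'
from h import *
from scipy.optimize import least_squares
cs={n:cam(n) for n in("scene","top")}
obs={"scene":{"stand":(237.7,227.8),"handle_grip":(142.8,235),"pointer_tip":(180.2,192.5),"rack_centre":(205.6,227.7),"bowl_left":(209.3,279.4),"bowl_right":(193.2,179.2)},
"top":{"stand":(193.2,278.5),"handle_grip":(221.2,290.4),"rack_centre":(184.2,279.3),"bowl_left":(173.5,233.4),"bowl_right":(195.7,323.7)}}
def pts(p):
    return {"stand":[0,0,0],"handle_grip":rk(p[3],0,.14,-.14),"pointer_tip":rk(-.4,0,.15,p[4]),"rack_centre":[0,0,.14],"bowl_left":rk(-.4,.2,.012),"bowl_right":rk(-.4,-.2,.012)}
def res(p,raw=False):
    o=[];q=pts(p)
    for n in obs:
        for t,v in obs[n].items():
            e=proj(cs[n],stand(p,q[t]))-v; o+=list(e)
            if raw: print(n,t,np.round(e,1))
    return np.array(o)
f=least_squares(res,[.605,-.09,-.14,-.45,.06],loss="soft_l1",f_scale=1.5)
print(f.x); res(f.x,True)
np.save("stand.npy",f.x)
for r in (0.15,.13,.17):
  print(r,[proj(cs["scene"],stand(f.x,rk(a,0,r,f.x[4]))).round(1).tolist() for a in(-.4,-.15,0,.15,.4)])
s=read_state(); print(s["time_s"],np.round(s["tcp_rot"],3).tolist(),s["joint_positions"],np.round(s["force"],2))
save(cs["scene"],"s1.png")
c=cs["scene"]["img"][140:260,140:320,::-1].copy(); c=cv2.resize(c,None,fx=4.4,fy=4.4,interpolation=cv2.INTER_CUBIC)
for a in(-.4,-.15,0,.15,.4):
  v=(proj(cs["scene"],stand(f.x,rk(a,0,.15,f.x[4])))-[140,140])*4.4; cv2.circle(c,(int(v[1]),int(v[0])),3,(255,0,255),-1)
cv2.imwrite("pics/crop1.png",c)
E
python3 fit.py
```

```text
[ 0.60866895 -0.08737498 -0.15912606 -0.43799263  0.07709807]
scene stand [-3.8  1.3]
scene handle_grip [-1.4  0.1]
scene pointer_tip [-0.3 -0.3]
scene rack_centre [-1.  -0.6]
scene bowl_left [-1.8 -0.9]
scene bowl_right [3.2 2. ]
top stand [-1.2 -1.1]
top handle_grip [-4.4  0.5]
top rack_centre [ 0.3 -0.3]
top bowl_left [-2.2 -0.9]
top bowl_right [0.1 0.8]
0.15 [[179.9, 192.2], [182.0, 202.2], [184.6, 208.7], [188.0, 215.3], [195.6, 226.3]]
0.13 [[185.6, 195.0], [187.5, 203.6], [189.7, 209.2], [192.7, 214.9], [199.2, 224.3]]
0.17 [[174.2, 189.4], [176.5, 200.7], [179.3, 208.1], [183.3, 215.7], [191.9, 228.3]]
1.2 [[-0.893, 0.449, -0.0], [0.449, 0.893, -0.0], [0.0, -0.0, -1.0]] [ 5.30838770e+01  3.02237171e+01  8.20878900e+01  9.15113415e-04
  6.76896292e+01 -1.02258606e+01] [ 0.27  0.1  -0.24]
```

View pics/crop1.png

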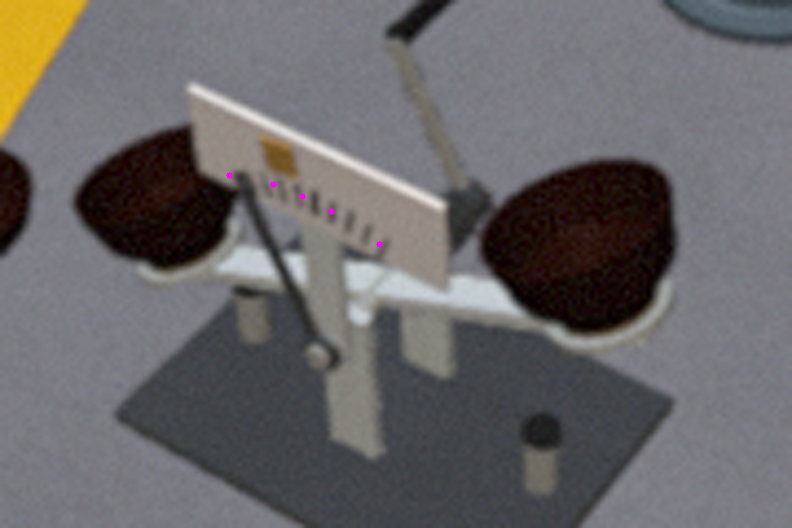

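Run:
```python
import cv2
im=cv2.imread("pics/s1.png")
a=cv2.resize(im[156:212,178:248],None,fx=10,fy=10,interpolation=cv2.INTER_CUBIC)
cv2.imwrite("pics/crop2.png",a)
```

```text
(no output)
```

View pics/crop2.png

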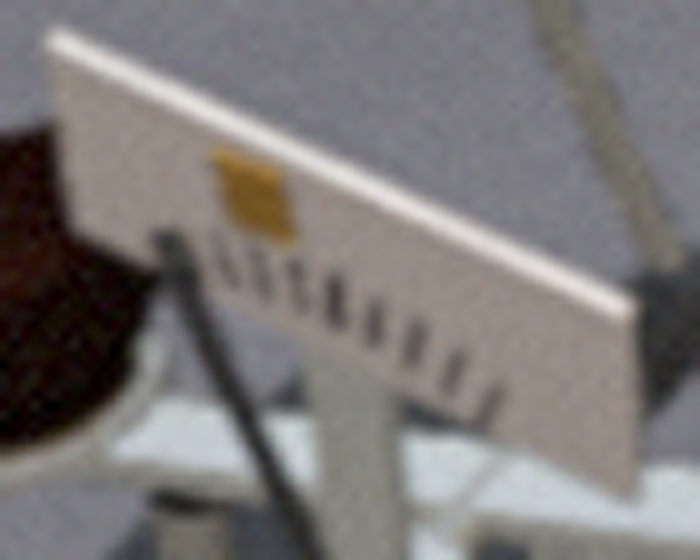

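```bash
cat > fit2.py <<'E'
from h import *
from scipy.optimize import least_squares
cs={n:cam(n) for n in("scene","top")}; C=cs["scene"]
c2=lambda x,y:np.array([156+(y+.5)/10-.5,178+(x+.5)/10-.5])
c1=lambda x,y:np.array([140+(y+.5)/4.4-.5,140+(x+.5)/4.4-.5])
T=[c2(*v) for v in[(222,262),(260,278),(297,288),(335,300),(373,322),(413,342),(453,373),(492,402)]]
tab=[c2(*v) for v in[(213,150),(288,180),(230,222),(297,242)]]
w=[2,2,2,1]
# p: x y yaw Rt xt xp m rtab xtab htab lever
def res(p,raw=False):
    S=lambda P:proj(C,stand(p,P)); r=[]
    r+=[S(rk(-.3+.1*i,0,p[3],p[4]))-T[i] for i in range(8)]
    r+=[S([.12,-.17,.014])-c1(113,413),S([-.12,.17,.014])-c1(675,403),S([.12,.17,.014])-[275.5,243]]
    r+=[2*(S(rk(-.4,0,.15,p[5]))-c2(165,238)),S([p[5],0,.14])-c1(322,352)]
    for (sy,sz),v in zip([(-1,1),(1,1),(-1,-1),(1,-1)],tab): r+=[S(rk(p[6],sy*.012,p[7]+sz*p[8],p[9]))-v]
    r+=[(proj(cs["top"],stand(p,[0,0,.14]))-(184.2,279.3))/2]
    r+=[np.array([(p[4]-.065)/.002,(p[9]-.068)/.003])]
    if raw: print(np.round(r,1).tolist())
    return np.concatenate(r)
f=least_squares(res,[.608,-.087,-.159,.13,.065,.077,-.15,.16,.012,.068],loss="soft_l1"); print(f.x.round(4)); res(f.x,True)
J=np.linalg.pinv(f.jac.T@f.jac); print("sd",np.sqrt(np.diag(J)).round(4))
p=f.x
im=C["img"]; gp=stand(p,rk(-.44,0,.14,-.14)); print("grip",gp,proj(C,gp),proj(cs["top"],gp))
print("bowls",stand(p,rk(-.4,.2,.012)),proj(C,stand(p,rk(-.4,.2,.012))),proj(cs["top"],stand(p,rk(-.4,.2,.012))))
np.save("stand.npy",p)
E
python3 fit2.py
```

```text
[ 0.6119 -0.0852 -0.1944  0.1379  0.0649  0.0706 -0.1309  0.1697  0.0119
  0.0682]
[[-0.1, 0.1], [-0.7, -0.1], [-0.4, -0.0], [0.2, 0.0], [0.1, 0.2], [0.6, 0.1], [0.2, 0.0], [0.4, -0.0], [-0.4, -0.4], [-0.3, 0.1], [7.3, 8.2], [-1.2, -1.1], [0.2, 0.3], [0.3, 0.3], [-0.2, -0.5], [-0.3, 0.2], [0.2, 0.1], [-0.3, -0.4], [-0.0, 0.1]]
sd [0.0022 0.0014 0.0129 0.0026 0.0017 0.003  0.0256 0.0047 0.0018 0.003 ]
grip [ 0.46298705 -0.11667759  0.26666523] [142.3795555  236.91315357] [216.29007085 288.90263509]
bowls [0.64655314 0.09094253 0.2289364 ] [209.92285843 277.59128216] [168.84559359 232.24173446]
```

```bash
python3 -m jog '[{"tz":-4,"roll":-0.068},{"tz":-4,"roll":-0.068},{"tz":-4,"roll":-0.068},{"tz":-4,"roll":-0.068},{"tx":-1.93,"ty":-3.92},{"tx":-1.93,"ty":-3.92},{"tx":-1.93,"ty":-3.92},{"tx":-1.93,"ty":-3.92}]'; python3 -m jog '[{"tx":-1.93,"ty":-3.92},{"tx":-1.93,"ty":-3.92},{"tx":-1.93,"ty":-3.92},{"tx":-1.93,"ty":-3.92},{"tx":-1.93,"ty":-3.92},{"tx":-1.93,"ty":-3.92},{"tx":-1.93,"ty":-3.92},{"tx":-1.93,"ty":-3.92}]';python3 -m jog '[{"tx":-1.93,"ty":-3.92},{"tx":-1.93,"ty":-3.92},{"tx":-1.93,"ty":-3.92},{"tx":-1.93,"ty":-3.92},{},{}]'
cat > w.py <<'E'
from h import *
import sys
p=np.load("stand.npy"); c=cam("wrist"); save(c,sys.argv[1])
print(np.round(c["tool_from_camera"],3).tolist())
print("pred grip",proj(c,stand(p,rk(-.44,0,.14,-.14))))
for t in("handle_grip","rack_centre"):
  l=landmark_of("wrist",t); print(t,[(np.round(x["point"],1).tolist(),round(x["p"],2)) for x in l[:2]])
s=read_state();print(s["time_s"],np.round(s["position"],4),np.round(s["tcp_rot"],3).tolist(),np.round(s["force"],2),np.round(s["moment"],3),np.round(s["joint_positions"],1))
E
python3 w.py w1.png
```

```text
[[-0.0, 0.96, 0.278, 0.078], [1.0, 0.0, -0.001, -0.001], [-0.001, 0.278, -0.96, -0.143], [0.0, 0.0, 0.0, 1.0]]
pred grip [ 718.46983923 -309.49590513]
handle_grip []
rack_centre []
1.45 [0.2807 0.5584 0.2415] [[-0.893, 0.449, 0.0], [0.449, 0.893, -0.0], [-0.0, -0.0, -1.0]] [-0.   -0.03  0.01] [ 0.021 -0.014  0.076] [ 53.1  30.2  82.1  -0.   67.7 -10.2]$[0]: bad value
$[0]: bad value
$[0]: bad value
```

View pics/w1.png

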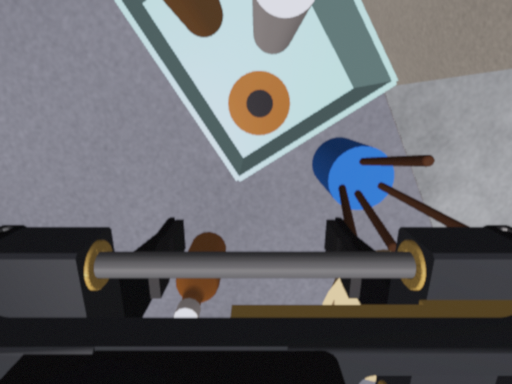

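```bash
python3 -m jog '[{"tx":0,"ty":0,"tz":-4,"roll":-0.068,"jaw":1},{"tx":0,"ty":0,"tz":-4,"roll":-0.068,"jaw":1},{"tx":0,"ty":0,"tz":-4,"roll":-0.068,"jaw":1},{"tx":0,"ty":0,"tz":-4,"roll":-0.068,"jaw":1}]'
```

```text
time_s: 1.85
position: [0.2805, 0.5582, 0.4031]
tcp_rot: [[-0.982, 0.19, -0.0], [0.19, 0.982, -0.0], [0.0, -0.0, -1.0]]
force: [1.3, 0.3, -0.1]
opening: 0.996
grasp_force: 0.0
```

```bash
R='{}'; python3 -m jog '[{"tx":-1.93,"ty":-3.92,"tz":0,"roll":0,"jaw":1},{"tx":-1.93,"ty":-3.92,"tz":0,"roll":0,"jaw":1},{"tx":-1.93,"ty":-3.92,"tz":0,"roll":0,"jaw":1},{"tx":-1.93,"ty":-3.92,"tz":0,"roll":0,"jaw":1},{"tx":-1.93,"ty":-3.92,"tz":0,"roll":0,"jaw":1},{"tx":-1.93,"ty":-3.92,"tz":0,"roll":0,"jaw":1},{"tx":-1.93,"ty":-3.92,"tz":0,"roll":0,"jaw":1},{"tx":-1.93,"ty":-3.92,"tz":0,"roll":0,"jaw":1}]' && python3 -m jog '[{"tx":-1.93,"ty":-3.92,"tz":0,"roll":0,"jaw":1},{"tx":-1.93,"ty":-3.92,"tz":0,"roll":0,"jaw":1},{"tx":-1.93,"ty":-3.92,"tz":0,"roll":0,"jaw":1},{"tx":-1.93,"ty":-3.92,"tz":0,"roll":0,"jaw":1},{"tx":-1.93,"ty":-3.92,"tz":0,"roll":0,"jaw":1},{"tx":-1.93,"ty":-3.92,"tz":0,"roll":0,"jaw":1},{"tx":-1.93,"ty":-3.92,"tz":0,"roll":0,"jaw":1},{"tx":-1.93,"ty":-3.92,"tz":0,"roll":0,"jaw":1}]' && python3 -m jog '[{"tx":0,"ty":0,"tz":0,"roll":0,"jaw":1},{"tx":0,"ty":0,"tz":0,"roll":0,"jaw":1}]'; python3 w.py w2.png
```

```text
time_s: 2.65
position: [0.3718, 0.2193, 0.4018]
tcp_rot: [[-0.981, 0.192, 0.001], [0.192, 0.981, 0.0], [-0.001, 0.0, -1.0]]
force: [0.7, -0.4, 0.6]
opening: 1.002
grasp_force: 0.0
time_s: 3.45
position: [0.463, -0.1183, 0.4018]
tcp_rot: [[-0.981, 0.193, 0.001], [0.193, 0.981, -0.0], [-0.001, 0.0, -1.0]]
force: [-0.2, 0.7, -0.4]
opening: 1.0
grasp_force: 0.0
time_s: 3.65
position: [0.4627, -0.1172, 0.4012]
tcp_rot: [[-0.981, 0.195, -0.001], [0.195, 0.981, 0.001], [0.001, 0.001, -1.0]]
force: [0.3, -0.8, -0.2]
opening: 1.001
grasp_force: 0.0
[[0.0, 0.96, 0.279, 0.078], [1.0, 0.0, -0.001, -0.0], [-0.001, 0.279, -0.96, -0.143], [0.0, 0.0, 0.0, 1.0]]
pred grip [185.93162237 254.94431333]
handle_grip [([182.0, 252.9], 0.97)]
rack_centre [([248.7, 292.0], 0.72)]
3.8 [ 0.4624 -0.1153  0.4016] [[-0.982, 0.191, -0.0], [0.191, 0.982, 0.001], [0.0, 0.0, -1.0]] [-1.1   0.01  0.54] [ 0.012 -0.013 -0.029] [ -27.5    8.9   89.     0.    82.1 -106.5]
```

View pics/w2.png

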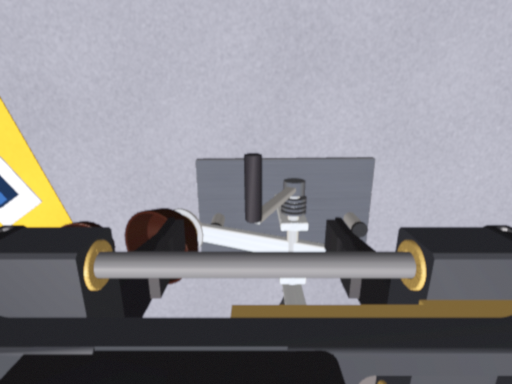

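```bash
cat > lean.py <<'E'
from h import *
import json,os,sys
from scipy.optimize import minimize_scalar
p=np.load("stand.npy")
def bowl(img):
    b=cv2.GaussianBlur(img,(3,3),0).astype(float); m=(b.max(2)<62)&(b[...,0]>b[...,2]-1)
    m[:,:225]=0;m[:,330:]=0;m[:155]=0;m[270:]=0
    m=cv2.morphologyEx(m.astype(np.uint8),cv2.MORPH_OPEN,np.ones((5,5),np.uint8))
    n,l,st,ce=cv2.connectedComponentsWithStats(m); i=1+np.argmax(st[1:,4])
    return l==i,ce[i][::-1],st[i]
def pointer(c):
    g=cv2.GaussianBlur(c["img"],(3,3),0).astype(np.float32).mean(2); rr=np.linspace(.105,.147,20)
    th=np.linspace(-.5,.5,401); s=[]
    for t in th:
        v=[]
        for o in(-.010,0,.010):
            q=np.array([proj(c,stand(p,rk(t,o,r,p[5]))) for r in rr],np.float32)
            v.append(cv2.remap(g,q[:,1],q[:,0],cv2.INTER_LINEAR).ravel())
        s.append(np.median((v[0]+v[2])/2-v[1]))
    i=int(np.argmax(s)); w=slice(max(0,i-14),i+15); k=np.clip(np.array(s[w])-.5*s[i],0,None)
    return float((th[w]*k).sum()/k.sum()),float(s[i])
def bowl_th(c,ce,z0,off):
    f=lambda t:np.sum((proj(c,stand(p,rk(t,.2,z0)))+off-ce)**2)
    r=minimize_scalar(f,bounds=(-.55,.55),method="bounded"); return float(r.x),float(r.fun**.5)
def phi(s):
    d=np.array(s["position"])-stand(p,[0,0,.14]); y=-np.sin(p[2])*d[0]+np.cos(p[2])*d[1]; x=np.cos(p[2])*d[0]+np.sin(p[2])*d[1]
    return float(np.arctan2(y,d[2])),float(np.hypot(y,d[2])),float(x)
def measure():
    s=read_state(); c=cam("scene"); m,ce,st=bowl(c["img"])
    if not os.path.exists("base.json"):
        json.dump(list(ce-proj(c,stand(p,rk(-.4,.2,.047)))),open("base.json","w"))
    off=np.array(json.load(open("base.json")))
    tb,rb=bowl_th(c,ce,.047,off); tp,sp=pointer(c); f=phi(s)
    e=dict(t=s["time_s"],th=tb,r=rb,tp=tp,sp=sp,phi=f[0],R=f[1],x=f[2],n=int(st[4]))
    open("log.jsonl","a").write(json.dumps(e)+"\n")
    print({k:round(v,4) for k,v in e.items()},flush=True); return c,m,ce
if __name__=="__main__":
    for i in range(int(sys.argv[1])): c,m,ce=measure()
    save(c,"last.png")
E
rm -f base.json log.jsonl; python3 lean.py 2
python3 - <<'E'
from lean import *
c=cam("scene"); m,ce,st=bowl(c["img"]); print(ce,st,json.load(open("base.json")))
l=trace("scene","bowl_left")[0]; q=l["pixels"]; print(l["p"],q.sum(),m.sum(),(q&m).sum(),np.argwhere(q).mean(0))
E
```

```text
{'t': 3.8, 'th': -0.4, 'r': 0.0, 'tp': -0.3975, 'sp': 36.7895, 'phi': -0.2195, 'R': 0.268, 'x': -0.1408, 'n': 1274}
{'t': 3.85, 'th': -0.4, 'r': 0.0156, 'tp': -0.3967, 'sp': 37.0286, 'phi': -0.219, 'R': 0.2681, 'x': -0.1408, 'n': 1273}
[195.00235849 272.49921384] [ 250  177   43   38 1272] [-4.952661090302286, -1.217448247473044]
0.71 1426 1272 1272 [195.7342216 272.1598878]
```

```bash
sed -i 's/\.047/.058/g' lean.py; rm base.json log.jsonl; python3 -m jog '[{"tx":0,"ty":0.1,"tz":3,"roll":0,"jaw":1},{"tx":0,"ty":0,"tz":3,"roll":0,"jaw":1},{"tx":0,"ty":0,"tz":3,"roll":0,"jaw":0.7},{"tx":0,"ty":0,"tz":3,"roll":0,"jaw":0.7},{"tx":0,"ty":0,"tz":1.5,"roll":0,"jaw":0.6},{"tx":0,"ty":0,"tz":0,"roll":0,"jaw":0.6}]'; python3 w.py w3.png; python3 lean.py 1
```

```text
time_s: 4.6
position: [0.4616, -0.1143, 0.2646]
tcp_rot: [[-0.981, 0.192, -0.005], [0.192, 0.981, 0.003], [0.005, 0.002, -1.0]]
force: [1.0, -0.1, 0.1]
opening: 0.72
grasp_force: 0.0
[[0.0, 0.96, 0.279, 0.078], [1.0, 0.0, -0.001, -0.0], [-0.001, 0.279, -0.96, -0.143], [0.0, 0.0, 0.0, 1.0]]
pred grip [255.81978422 250.88573595]
handle_grip [([249.9, 247.8], 0.97)]
rack_centre [([308.7, 305.4], 0.7)]
4.75 [ 0.4639 -0.1156  0.2676] [[-0.981, 0.192, 0.002], [0.192, 0.981, -0.001], [-0.002, -0.001, -1.0]] [-0.65 -0.48  0.32] [ 0.039 -0.005 -0.021] [ -27.4   16.8  100.8   -0.    62.2 -106.4]
{'t': 4.75, 'th': -0.4, 'r': 0.0, 'tp': -0.3983, 'sp': 37.9381, 'phi': -0.4294, 'R': 0.1403, 'x': -0.1394, 'n': 1272}
```

View pics/w3.png

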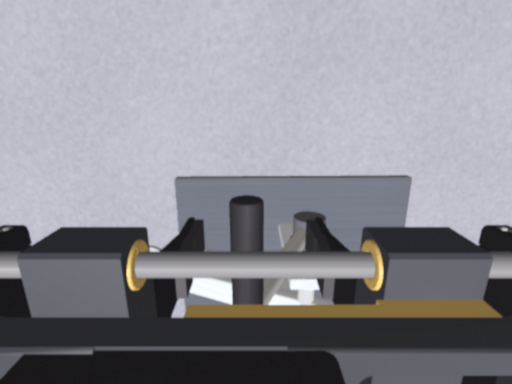

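```bash
python3 -m jog '[{"tx":0,"ty":-0.15,"tz":0,"roll":0,"jaw":0.35},{"tx":0,"ty":0,"tz":0,"roll":0,"jaw":0.25},{"tx":0,"ty":0,"tz":0,"roll":0,"jaw":0},{"tx":0,"ty":0,"tz":0,"roll":0,"jaw":0},{"tx":0,"ty":0,"tz":0,"roll":0,"jaw":0},{"tx":0,"ty":0,"tz":0,"roll":0,"jaw":0}]';  python3 lean.py 2
```

```text
time_s: 5.4
position: [0.4628, -0.117, 0.2666]
tcp_rot: [[-0.981, 0.193, -0.0], [0.193, 0.981, -0.0], [0.0, -0.0, -1.0]]
force: [0.5, -0.1, 0.7]
opening: 0.196
grasp_force: 30.0
{'t': 5.4, 'th': -0.3998, 'r': 0.008, 'tp': -0.3979, 'sp': 36.7655, 'phi': -0.4428, 'R': 0.1401, 'x': -0.1401, 'n': 1271}
{'t': 5.45, 'th': -0.4, 'r': 0.0035, 'tp': -0.3981, 'sp': 37.1712, 'phi': -0.4427, 'R': 0.1401, 'x': -0.1401, 'n': 1272}
```

```bash
cat > plan.py <<'E'
# plan.py target window [phi_cmd]  : estimate state from log, plan segments (2 rows + 1 frame = .25 s)
import json,sys,numpy as np
from scipy.optimize import least_squares
I,D,KG,K,DS=.057,.012,.43,.33,.012
def sim(th,w,c,ts,ph,t0,tout):
    out=[];dt=.0125;t=t0;j=0;ps=lambda x:np.interp(x,ts,ph)
    for to in tout:
        n=max(1,int(np.ceil((to-t)/dt-1e-9))) if to>t else 0
        for i in range(n):
            h=(to-t)/(n-i); p0,p1=ps(t),ps(t+h)
            w+=h*(KG*np.sin(th)+c+K*((p0+p1)/2-th)-D*w-DS*(w-(p1-p0)/h))/I; th+=h*w; t+=h
        out.append((th,w))
    return np.array(out)
def rows(a,b,n=2):
    q=np.linspace(a,b,n+1); return [(round(14*(np.sin(v)-np.sin(u)),2),round(-14*(np.cos(v)-np.cos(u)),2)) for u,v in zip(q,q[1:])]
def estimate(L,c0=None):
    t=np.array([e["t"] for e in L]);th=np.array([(e["th"]+e["tp"])/2 if e["sp"]>15 and abs(e["th"]-e["tp"])<.05 else e["th"] for e in L]);ph=np.array([e["phi"] for e in L])
    cp,cs=(0,.1) if c0 is None else (c0,.01)
    f=least_squares(lambda x:np.r_[(sim(x[0],x[1],x[2],t,ph,t[0],t)[:,0]-th)/.003,(x[2]-cp)/cs,x[1]/.3],[th[0],0,cp])
    e=sim(*f.x,t,ph,t[0],t); return f.x[2],e[-1],e[:,0]-th,t[-1],ph[-1]
if __name__=="__main__":
    tgt,win=float(sys.argv[1]),float(sys.argv[2]); L=[json.loads(l) for l in open("log.jsonl")]
    L=[e for e in L if e["t"]>=L[-1]["t"]-win-1e-6]
    c,(th,w),r,t,pm=estimate(L); p0=float(sys.argv[3]) if len(sys.argv)>3 else pm
    vmax=float(sys.argv[4]) if len(sys.argv)>4 else .2
    N=10; T=t+.05+.25*np.arange(N+1); ref=tgt+(th-tgt)*0
    nodes=lambda x:(np.r_[t,np.c_[T[:-1],T[:-1]+.2].ravel(),T[-1]],np.r_[p0,np.c_[np.r_[p0,x[:-1]],x].ravel(),x[-1]])
    eq=lambda a:a-(KG*np.sin(a)+c)/K
    def cost(x):
        s=sim(th,w,c,*nodes(x),t,T[1:]); d=np.diff(np.r_[p0,x]); e=s[:,0]-tgt
        vref=np.clip(-1.2*e,-vmax,vmax)
        return np.r_[(s[:,1]-vref)*3,e[-3:]*3,d*1.0,np.clip(abs(s[:,1])-vmax-.1,0,None)*20,(x[-1]-eq(s[-1,0]))*.5,np.clip(abs(d)-.25,0,None)*20]
    x=least_squares(cost,np.full(N,p0)).x; s=sim(th,w,c,*nodes(x),t,T[1:])
    print(f"t={t:.2f} th={th:.3f} w={w:.3f} c={c:.3f} eq={eq(tgt):.3f} phi_meas={pm:.3f} rms={np.std(r):.4f}")
    print("phi",x[:4].round(3),"th",s[:6,0].round(3),"w",s[:6,1].round(3))
    a=p0
    for b in x[:3]: print(f"{b:.3f}",rows(a,b)); a=b
E
python3 -m jog '[{"tx":0,"ty":0.62,"tz":-0.26,"roll":0,"jaw":0},{"tx":0,"ty":0.63,"tz":-0.24,"roll":0,"jaw":0},{"tx":0,"ty":0.64,"tz":-0.21,"roll":0,"jaw":0},{"tx":0,"ty":0.64,"tz":-0.18,"roll":0,"jaw":0},{"tx":0,"ty":0.65,"tz":-0.15,"roll":0,"jaw":0},{"tx":0,"ty":0,"tz":0,"roll":0,"jaw":0}]';  python3 lean.py 2; python3 -c "
from plan import rows
print([rows(a,a+.1,2) for a in(-.2,-.1,0,.1,.2,.3)])"
```

```text
time_s: 6.1
position: [0.4692, -0.0849, 0.2774]
tcp_rot: [[-0.982, 0.191, 0.001], [0.191, 0.982, 0.0], [-0.001, 0.0, -1.0]]
force: [-1.0, -2.4, 3.6]
opening: 0.195
grasp_force: 30.0
{'t': 6.1, 'th': -0.4002, 'r': 0.0074, 'tp': -0.3977, 'sp': 38.0013, 'phi': -0.1957, 'R': 0.1401, 'x': -0.14, 'n': 1272}
{'t': 6.15, 'th': -0.4002, 'r': 0.0008, 'tp': -0.3972, 'sp': 36.6829, 'phi': -0.1982, 'R': 0.1401, 'x': -0.14, 'n': 1273}
[[(np.float64(0.69), np.float64(-0.12)), (np.float64(0.69), np.float64(-0.09))], [(np.float64(0.7), np.float64(-0.05)), (np.float64(0.7), np.float64(-0.02))], [(np.float64(0.7), np.float64(0.02)), (np.float64(0.7), np.float64(0.05))], [(np.float64(0.69), np.float64(0.09)), (np.float64(0.69), np.float64(0.12))], [(np.float64(0.68), np.float64(0.16)), (np.float64(0.67), np.float64(0.19))], [(np.float64(0.66), np.float64(0.22)), (np.float64(0.65), np.float64(0.26))]]
```

```bash
python3 -m jog '[{"tx":0,"ty":0.69,"tz":-0.12,"roll":0,"jaw":0},{"tx":0,"ty":0.69,"tz":-0.09,"roll":0,"jaw":0},{"tx":0,"ty":0,"tz":0,"roll":0,"jaw":0}]'|head -1;  python3 lean.py 2
```

```text
time_s: 6.5
{'t': 6.5, 'th': -0.3981, 'r': 0.0435, 'tp': -0.3967, 'sp': 39.0593, 'phi': -0.0977, 'R': 0.1398, 'x': -0.1399, 'n': 1273}
{'t': 6.55, 'th': -0.3966, 'r': 0.0263, 'tp': -0.3961, 'sp': 39.0629, 'phi': -0.0995, 'R': 0.1398, 'x': -0.1399, 'n': 1273}
```

```bash
python3 -m jog '[{"tx":0,"ty":0.35,"tz":-0.03,"roll":0,"jaw":0},{"tx":0,"ty":0.35,"tz":-0.02,"roll":0,"jaw":0},{"tx":0,"ty":0,"tz":0,"roll":0,"jaw":0}]'|head -1;  python3 lean.py 2
```

```text
time_s: 6.9
{'t': 6.9, 'th': -0.3781, 'r': 0.1364, 'tp': -0.3835, 'sp': 44.0376, 'phi': -0.0515, 'R': 0.1398, 'x': -0.14, 'n': 1281}
{'t': 6.95, 'th': -0.3729, 'r': 0.0642, 'tp': -0.3821, 'sp': 44.2596, 'phi': -0.052, 'R': 0.1398, 'x': -0.1399, 'n': 1281}
```

```bash
python3 plan.py -0.13 0.46 -0.05
```

```text
t=6.95 th=-0.377 w=0.076 c=0.064 eq=-0.156 phi_meas=-0.052 rms=0.0003
phi [-0.012 -0.106 -0.147 -0.146] th [-0.34  -0.291 -0.248 -0.217 -0.194 -0.176] w [0.181 0.194 0.148 0.107 0.08  0.061]
-0.012 [(np.float64(0.27), np.float64(-0.01)), (np.float64(0.27), np.float64(-0.01))]
-0.106 [(np.float64(-0.66), np.float64(0.02)), (np.float64(-0.66), np.float64(0.05))]
-0.147 [(np.float64(-0.28), np.float64(0.03)), (np.float64(-0.28), np.float64(0.04))]
```

```bash
python3 -m jog '[{"tx":0,"ty":0.07,"tz":0,"roll":0,"jaw":0},{"tx":0,"ty":0.07,"tz":0,"roll":0,"jaw":0}]'|head -1;  python3 lean.py 1; python3 -m jog '[{"tx":0,"ty":-0.42,"tz":0.01,"roll":0,"jaw":0},{"tx":0,"ty":-0.42,"tz":0.03,"roll":0,"jaw":0}]'|head -1;  python3 lean.py 1; python3 plan.py -0.13 0.96 -0.09
```

```text
time_s: 7.2
{'t': 7.2, 'th': -0.3312, 'r': 0.173, 'tp': -0.3395, 'sp': 45.7386, 'phi': -0.0436, 'R': 0.1398, 'x': -0.14, 'n': 1299}
time_s: 7.45
{'t': 7.45, 'th': -0.2704, 'r': 0.1279, 'tp': -0.2774, 'sp': 46.7014, 'phi': -0.0967, 'R': 0.1399, 'x': -0.14, 'n': 1309}
t=7.45 th=-0.274 w=0.270 c=0.074 eq=-0.185 phi_meas=-0.097 rms=0.0006
phi [-0.295 -0.184 -0.173 -0.18 ] th [-0.204 -0.184 -0.171 -0.16  -0.152 -0.146] w [0.133 0.059 0.048 0.038 0.028 0.021]
-0.295 [(np.float64(-1.42), np.float64(0.2)), (np.float64(-1.39), np.float64(0.35))]
-0.184 [(np.float64(0.75), np.float64(-0.2)), (np.float64(0.76), np.float64(-0.16))]
-0.173 [(np.float64(0.08), np.float64(-0.01)), (np.float64(0.08), np.float64(-0.01))]
```

```bash
python3 -m jog '[{"tx":0,"ty":-1.3,"tz":0.19,"roll":0,"jaw":0},{"tx":0,"ty":-1.28,"tz":0.31,"roll":0,"jaw":0}]'|head -1;  python3 lean.py 1; python3 plan.py -0.13 1.21 -0.288
```

```text
time_s: 7.7
{'t': 7.7, 'th': -0.2053, 'r': 0.3461, 'tp': -0.2036, 'sp': 56.1026, 'phi': -0.2906, 'R': 0.1397, 'x': -0.1401, 'n': 1327}
t=7.70 th=-0.207 w=0.177 c=0.076 eq=-0.192 phi_meas=-0.291 rms=0.0022
phi [-0.205 -0.181 -0.187 -0.189] th [-0.178 -0.166 -0.157 -0.15  -0.145 -0.141] w [0.057 0.041 0.033 0.025 0.019 0.014]
-0.205 [(np.float64(0.56), np.float64(-0.15)), (np.float64(0.56), np.float64(-0.13))]
-0.181 [(np.float64(0.16), np.float64(-0.03)), (np.float64(0.16), np.float64(-0.03))]
-0.187 [(np.float64(-0.04), np.float64(0.01)), (np.float64(-0.04), np.float64(0.01))]
```

```bash
python3 -m jog '[{"tx":0,"ty":0.54,"tz":-0.15,"roll":0,"jaw":0},{"tx":0,"ty":0.54,"tz":-0.13,"roll":0,"jaw":0}]'|head -1;  python3 lean.py 1; python3 plan.py -0.13 1.46 -0.209
```

```text
time_s: 7.95
{'t': 7.95, 'th': -0.1739, 'r': 0.4626, 'tp': -0.1693, 'sp': 54.9979, 'phi': -0.219, 'R': 0.1398, 'x': -0.1402, 'n': 1339}
t=7.95 th=-0.174 w=0.079 c=0.077 eq=-0.195 phi_meas=-0.219 rms=0.0025
phi [-0.204 -0.191 -0.192 -0.193] th [-0.157 -0.15  -0.145 -0.141 -0.138 -0.136] w [0.036 0.024 0.018 0.014 0.01  0.008]
-0.204 [(np.float64(0.04), np.float64(-0.01)), (np.float64(0.04), np.float64(-0.01))]
-0.191 [(np.float64(0.09), np.float64(-0.02)), (np.float64(0.09), np.float64(-0.02))]
-0.192 [(np.float64(-0.01), np.float64(0.0)), (np.float64(-0.01), np.float64(0.0))]
```

```bash
python3 -m jog '[{"tx":0,"ty":0.04,"tz":-0.01,"roll":0,"jaw":0},{"tx":0,"ty":0.04,"tz":-0.01,"roll":0,"jaw":0}]'|head -1;  python3 lean.py 1;python3 -m jog '[{"tx":0,"ty":0.09,"tz":-0.02,"roll":0,"jaw":0},{"tx":0,"ty":0.09,"tz":-0.02,"roll":0,"jaw":0}]'|head -1;  python3 lean.py 1; python3 plan.py -0.13 1.46 -0.191; python3 -c "
import cv2
im=cv2.imread('pics/last.png');cv2.imwrite('pics/crop3.png',cv2.resize(im[156:212,178:248],None,fx=10,fy=10,interpolation=cv2.INTER_CUBIC))"
```

```text
time_s: 8.2
{'t': 8.2, 'th': -0.1596, 'r': 0.373, 'tp': -0.1557, 'sp': 56.1397, 'phi': -0.2062, 'R': 0.1399, 'x': -0.1402, 'n': 1334}
time_s: 8.45
{'t': 8.45, 'th': -0.1554, 'r': 0.4896, 'tp': -0.1479, 'sp': 55.5532, 'phi': -0.1921, 'R': 0.14, 'x': -0.1402, 'n': 1339}
t=8.45 th=-0.151 w=0.028 c=0.078 eq=-0.197 phi_meas=-0.192 rms=0.0020
phi [-0.199 -0.195 -0.195 -0.196] th [-0.143 -0.14  -0.137 -0.135 -0.134 -0.133] w [0.018 0.012 0.009 0.007 0.005 0.004]
-0.199 [(np.float64(-0.05), np.float64(0.01)), (np.float64(-0.05), np.float64(0.01))]
-0.195 [(np.float64(0.02), np.float64(-0.0)), (np.float64(0.02), np.float64(-0.0))]
-0.195 [(np.float64(0.0), np.float64(-0.0)), (np.float64(0.0), np.float64(-0.0))]
```

View pics/crop3.png

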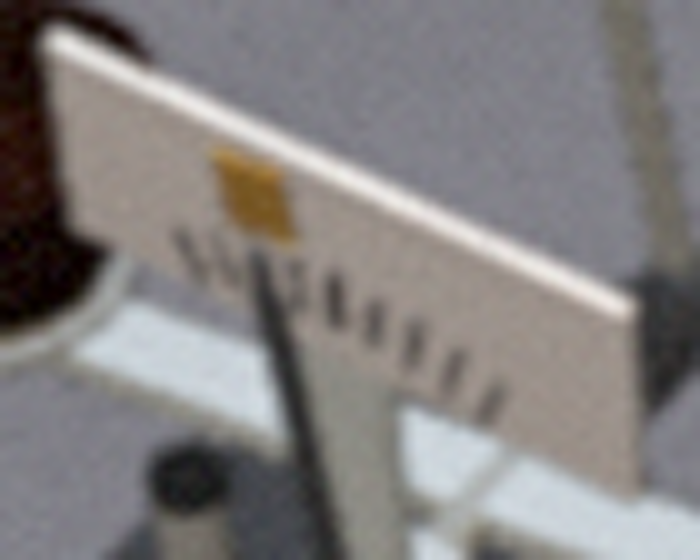

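```bash
python3 -m jog '[{"tx":0,"ty":0,"tz":0,"roll":0,"jaw":0},{"tx":0,"ty":0,"tz":0,"roll":0,"jaw":0}]'|head -1;  python3 lean.py 1;python3 -m jog '[{"tx":0,"ty":0,"tz":0,"roll":0,"jaw":0},{"tx":0,"ty":0,"tz":0,"roll":0,"jaw":0}]'|head -1;  python3 lean.py 1; python3 plan.py -0.13 1.5 -0.191
```

```text
time_s: 8.7
{'t': 8.7, 'th': -0.1521, 'r': 0.4115, 'tp': -0.1484, 'sp': 55.6038, 'phi': -0.1922, 'R': 0.14, 'x': -0.1402, 'n': 1338}
time_s: 8.95
{'t': 8.95, 'th': -0.1571, 'r': 0.4928, 'tp': -0.1499, 'sp': 55.5003, 'phi': -0.1925, 'R': 0.14, 'x': -0.1402, 'n': 1338}
t=8.95 th=-0.153 w=-0.014 c=0.075 eq=-0.190 phi_meas=-0.192 rms=0.0004
phi [-0.149 -0.186 -0.19  -0.188] th [-0.154 -0.148 -0.143 -0.14  -0.137 -0.135] w [0.017 0.024 0.017 0.012 0.009 0.007]
-0.149 [(np.float64(0.29), np.float64(-0.05)), (np.float64(0.29), np.float64(-0.05))]
-0.186 [(np.float64(-0.25), np.float64(0.04)), (np.float64(-0.25), np.float64(0.05))]
-0.190 [(np.float64(-0.02), np.float64(0.0)), (np.float64(-0.02), np.float64(0.0))]
```

```bash
python3 -m jog '[{"tx":0,"ty":0.32,"tz":-0.06,"roll":0,"jaw":0},{"tx":0,"ty":0.32,"tz":-0.05,"roll":0,"jaw":0}]'|head -1;  python3 lean.py 1;python3 -m jog '[{"tx":0,"ty":-0.25,"tz":0.04,"roll":0,"jaw":0},{"tx":0,"ty":-0.25,"tz":0.04,"roll":0,"jaw":0}]'|head -1;  python3 lean.py 1; python3 plan.py -0.13 1.5 -0.181
```

```text
time_s: 9.2
{'t': 9.2, 'th': -0.1593, 'r': 0.4886, 'tp': -0.1544, 'sp': 55.3367, 'phi': -0.1455, 'R': 0.1403, 'x': -0.1402, 'n': 1335}
time_s: 9.45
{'t': 9.45, 'th': -0.1526, 'r': 0.4505, 'tp': -0.1481, 'sp': 55.6978, 'phi': -0.1768, 'R': 0.1404, 'x': -0.1402, 'n': 1343}
t=9.45 th=-0.151 w=0.028 c=0.075 eq=-0.188 phi_meas=-0.177 rms=0.0005
phi [-0.191 -0.187 -0.186 -0.187] th [-0.143 -0.14  -0.137 -0.135 -0.134 -0.133] w [0.018 0.012 0.009 0.007 0.005 0.004]
-0.191 [(np.float64(-0.07), np.float64(0.01)), (np.float64(-0.07), np.float64(0.01))]
-0.187 [(np.float64(0.03), np.float64(-0.01)), (np.float64(0.03), np.float64(-0.01))]
-0.186 [(np.float64(0.0), np.float64(-0.0)), (np.float64(0.0), np.float64(-0.0))]
```

```bash
python3 -m jog '[{"tx":0,"ty":0,"tz":0,"roll":0,"jaw":0},{"tx":0,"ty":0,"tz":0,"roll":0,"jaw":0}]'|head -1;  python3 lean.py 1;python3 -m jog '[{"tx":0,"ty":-0.04,"tz":0.01,"roll":0,"jaw":0},{"tx":0,"ty":-0.04,"tz":0.01,"roll":0,"jaw":0}]'|head -1;  python3 lean.py 1; python3 plan.py -0.13 1.5
```

```text
time_s: 9.7
{'t': 9.7, 'th': -0.1455, 'r': 0.4008, 'tp': -0.1386, 'sp': 59.6766, 'phi': -0.1794, 'R': 0.1404, 'x': -0.1402, 'n': 1339}
time_s: 9.95
{'t': 9.95, 'th': -0.1389, 'r': 0.5163, 'tp': -0.1299, 'sp': 60.683, 'phi': -0.1863, 'R': 0.1403, 'x': -0.1402, 'n': 1331}
t=9.95 th=-0.134 w=0.032 c=0.075 eq=-0.188 phi_meas=-0.186 rms=0.0004
phi [-0.211 -0.189 -0.187 -0.188] th [-0.128 -0.128 -0.129 -0.129 -0.129 -0.13 ] w [ 0.005 -0.004 -0.002 -0.001 -0.001 -0.001]
-0.211 [(np.float64(-0.17), np.float64(0.03)), (np.float64(-0.17), np.float64(0.04))]
-0.189 [(np.float64(0.16), np.float64(-0.03)), (np.float64(0.16), np.float64(-0.03))]
-0.187 [(np.float64(0.01), np.float64(-0.0)), (np.float64(0.01), np.float64(-0.0))]
```

Now use a longer cycle (hold predictions are good): two segments plus a hold.

```bash
python3 -m jog '[{"tx":0,"ty":-0.17,"tz":0.03,"roll":0,"jaw":0},{"tx":0,"ty":-0.17,"tz":0.04,"roll":0,"jaw":0}]'|head -1;  python3 lean.py 1;python3 -m jog '[{"tx":0,"ty":0.16,"tz":-0.03,"roll":0,"jaw":0},{"tx":0,"ty":0.16,"tz":-0.03,"roll":0,"jaw":0}]'|head -1;  python3 lean.py 1; python3 plan.py -0.13 1.5
```

```text
time_s: 10.2
{'t': 10.2, 'th': -0.131, 'r': 0.4642, 'tp': -0.1248, 'sp': 60.6921, 'phi': -0.2124, 'R': 0.1402, 'x': -0.1402, 'n': 1335}
time_s: 10.45
{'t': 10.45, 'th': -0.1315, 'r': 0.4565, 'tp': -0.1253, 'sp': 60.7639, 'phi': -0.1923, 'R': 0.1402, 'x': -0.1403, 'n': 1334}
t=10.45 th=-0.128 w=-0.005 c=0.075 eq=-0.189 phi_meas=-0.192 rms=0.0004
phi [-0.184 -0.188 -0.189 -0.189] th [-0.13 -0.13 -0.13 -0.13 -0.13 -0.13] w [-0.002  0.    -0.    -0.    -0.    -0.   ]
-0.184 [(np.float64(0.06), np.float64(-0.01)), (np.float64(0.06), np.float64(-0.01))]
-0.188 [(np.float64(-0.03), np.float64(0.01)), (np.float64(-0.03), np.float64(0.01))]
-0.189 [(np.float64(-0.0), np.float64(0.0)), (np.float64(-0.0), np.float64(0.0))]
```

```bash
python3 -m jog '[{"tx":0,"ty":0.06,"tz":-0.01,"roll":0,"jaw":0},{"tx":0,"ty":0.06,"tz":-0.01,"roll":0,"jaw":0}]'|head -1;  python3 lean.py 1;python3 -m jog '[{"tx":0,"ty":-0.03,"tz":0.01,"roll":0,"jaw":0},{"tx":0,"ty":-0.03,"tz":0.01,"roll":0,"jaw":0},{"tx":0,"ty":0,"tz":0,"roll":0,"jaw":0},{"tx":0,"ty":0,"tz":0,"roll":0,"jaw":0}]'|head -1;  python3 lean.py 1; python3 plan.py -0.13 1.7
```

```text
time_s: 10.7
{'t': 10.7, 'th': -0.1348, 'r': 0.5204, 'tp': -0.1264, 'sp': 60.9465, 'phi': -0.1835, 'R': 0.1401, 'x': -0.1403, 'n': 1335}
time_s: 11.15
{'t': 11.15, 'th': -0.1364, 'r': 0.4819, 'tp': -0.1282, 'sp': 57.8612, 'phi': -0.1864, 'R': 0.1401, 'x': -0.1403, 'n': 1337}
t=11.15 th=-0.132 w=-0.001 c=0.075 eq=-0.187 phi_meas=-0.186 rms=0.0004
phi [-0.185 -0.187 -0.187 -0.187] th [-0.132 -0.132 -0.131 -0.131 -0.131 -0.13 ] w [0.002 0.002 0.001 0.001 0.001 0.001]
-0.185 [(np.float64(0.01), np.float64(-0.0)), (np.float64(0.01), np.float64(-0.0))]
-0.187 [(np.float64(-0.02), np.float64(0.0)), (np.float64(-0.02), np.float64(0.0))]
-0.187 [(np.float64(-0.0), np.float64(0.0)), (np.float64(-0.0), np.float64(0.0))]
```

```bash
python3 -m jog '[{"tx":0,"ty":0.02,"tz":0,"roll":0,"jaw":0},{"tx":0,"ty":0,"tz":0,"roll":0,"jaw":0},{"tx":0,"ty":0,"tz":0,"roll":0,"jaw":0},{"tx":0,"ty":0,"tz":0,"roll":0,"jaw":0}]'|head -1;  python3 lean.py 1;python3 -m jog '[{"tx":0,"ty":-0.02,"tz":0,"roll":0,"jaw":0},{"tx":0,"ty":0,"tz":0,"roll":0,"jaw":0},{"tx":0,"ty":0,"tz":0,"roll":0,"jaw":0},{"tx":0,"ty":0,"tz":0,"roll":0,"jaw":0}]'|head -1;  python3 lean.py 1; python3 plan.py -0.13 1.7
```

```text
time_s: 11.6
{'t': 11.6, 'th': -0.1385, 'r': 0.4851, 'tp': -0.1305, 'sp': 59.4105, 'phi': -0.1856, 'R': 0.1401, 'x': -0.1403, 'n': 1331}
time_s: 12.05
{'t': 12.05, 'th': -0.1389, 'r': 0.5248, 'tp': -0.1299, 'sp': 60.4208, 'phi': -0.1864, 'R': 0.1401, 'x': -0.1403, 'n': 1330}
t=12.05 th=-0.135 w=-0.002 c=0.075 eq=-0.187 phi_meas=-0.186 rms=0.0004
phi [-0.18  -0.187 -0.187 -0.187] th [-0.135 -0.133 -0.133 -0.132 -0.131 -0.131] w [0.004 0.005 0.003 0.002 0.002 0.001]
-0.180 [(np.float64(0.04), np.float64(-0.01)), (np.float64(0.04), np.float64(-0.01))]
-0.187 [(np.float64(-0.04), np.float64(0.01)), (np.float64(-0.04), np.float64(0.01))]
-0.187 [(np.float64(-0.0), np.float64(0.0)), (np.float64(-0.0), np.float64(0.0))]
```

```bash
python3 -m jog '[{"tx":0,"ty":0.06,"tz":-0.01,"roll":0,"jaw":0},{"tx":0,"ty":0.06,"tz":-0.01,"roll":0,"jaw":0},{"tx":0,"ty":-0.06,"tz":0.01,"roll":0,"jaw":0},{"tx":0,"ty":-0.05,"tz":0.01,"roll":0,"jaw":0}]'|head -1;  python3 lean.py 1;python3 -m jog '[{"tx":0,"ty":0,"tz":0,"roll":0,"jaw":0},{"tx":0,"ty":0,"tz":0,"roll":0,"jaw":0},{"tx":0,"ty":0,"tz":0,"roll":0,"jaw":0},{"tx":0,"ty":0,"tz":0,"roll":0,"jaw":0}]'|head -1;  python3 lean.py 1; python3 plan.py -0.13 1.9
```

```text
time_s: 12.5
{'t': 12.5, 'th': -0.1367, 'r': 0.4713, 'tp': -0.1282, 'sp': 59.9953, 'phi': -0.186, 'R': 0.1401, 'x': -0.1403, 'n': 1336}
time_s: 12.95
{'t': 12.95, 'th': -0.1326, 'r': 0.4649, 'tp': -0.1269, 'sp': 60.5251, 'phi': -0.1863, 'R': 0.1401, 'x': -0.1403, 'n': 1332}
t=12.95 th=-0.130 w=0.009 c=0.075 eq=-0.189 phi_meas=-0.186 rms=0.0002
phi [-0.198 -0.189 -0.188 -0.189] th [-0.128 -0.128 -0.129 -0.129 -0.129 -0.13 ] w [ 0.    -0.003 -0.002 -0.001 -0.001 -0.001]
-0.198 [(np.float64(-0.08), np.float64(0.02)), (np.float64(-0.08), np.float64(0.02))]
-0.189 [(np.float64(0.06), np.float64(-0.01)), (np.float64(0.06), np.float64(-0.01))]
-0.188 [(np.float64(0.01), np.float64(-0.0)), (np.float64(0.01), np.float64(-0.0))]
```

```bash
python3 -m jog '[{"tx":0,"ty":-0.08,"tz":0.02,"roll":0,"jaw":0},{"tx":0,"ty":-0.08,"tz":0.02,"roll":0,"jaw":0},{"tx":0,"ty":0.06,"tz":-0.02,"roll":0,"jaw":0},{"tx":0,"ty":0.06,"tz":-0.02,"roll":0,"jaw":0}]'|head -1;  python3 lean.py 1;python3 -m jog '[{"tx":0,"ty":0,"tz":0,"roll":0,"jaw":0},{"tx":0,"ty":0,"tz":0,"roll":0,"jaw":0},{"tx":0,"ty":0,"tz":0,"roll":0,"jaw":0},{"tx":0,"ty":0,"tz":0,"roll":0,"jaw":0}]'|head -1;  python3 lean.py 1; python3 plan.py -0.13 1.9; python3 -c "
import cv2
im=cv2.imread('pics/last.png');cv2.imwrite('pics/crop4.png',cv2.resize(im[156:212,178:248],None,fx=10,fy=10,interpolation=cv2.INTER_CUBIC))"
```

```text
time_s: 13.4
{'t': 13.4, 'th': -0.132, 'r': 0.4324, 'tp': -0.1266, 'sp': 61.6077, 'phi': -0.1881, 'R': 0.1401, 'x': -0.1403, 'n': 1332}
time_s: 13.85
{'t': 13.85, 'th': -0.1337, 'r': 0.4581, 'tp': -0.1263, 'sp': 60.1621, 'phi': -0.1878, 'R': 0.1401, 'x': -0.1403, 'n': 1331}
t=13.85 th=-0.130 w=-0.003 c=0.074 eq=-0.186 phi_meas=-0.188 rms=0.0003
phi [-0.183 -0.186 -0.186 -0.186] th [-0.131 -0.131 -0.13  -0.13  -0.13  -0.13 ] w [-0.     0.001  0.001  0.     0.     0.   ]
-0.183 [(np.float64(0.04), np.float64(-0.01)), (np.float64(0.04), np.float64(-0.01))]
-0.186 [(np.float64(-0.02), np.float64(0.0)), (np.float64(-0.02), np.float64(0.0))]
-0.186 [(np.float64(-0.0), np.float64(0.0)), (np.float64(-0.0), np.float64(0.0))]
```

View pics/crop4.png

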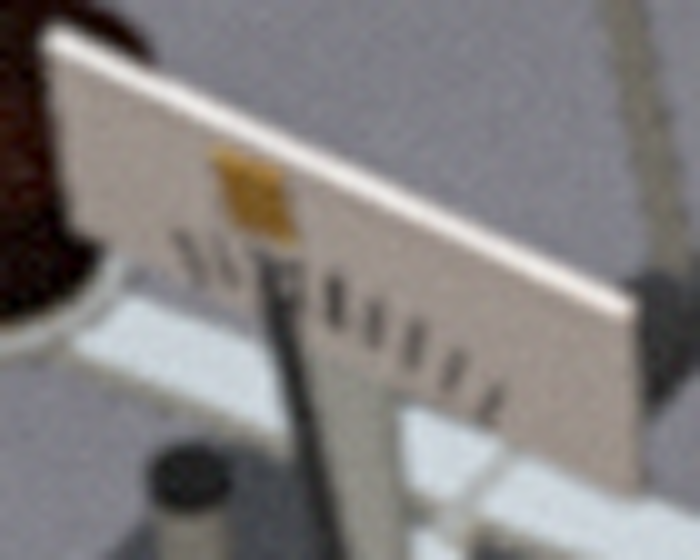

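```bash
python3 -m jog '[{"tx":0,"ty":0.04,"tz":-0.01,"roll":0,"jaw":0},{"tx":0,"ty":0.04,"tz":-0.01,"roll":0,"jaw":0},{"tx":0,"ty":-0.02,"tz":0,"roll":0,"jaw":0},{"tx":0,"ty":-0.02,"tz":0,"roll":0,"jaw":0}]'|head -1;  python3 lean.py 1;python3 -m jog '[{"tx":0,"ty":-0.01,"tz":0,"roll":0,"jaw":0},{"tx":0,"ty":0,"tz":0,"roll":0,"jaw":0},{"tx":0,"ty":0,"tz":0,"roll":0,"jaw":0},{"tx":0,"ty":0,"tz":0,"roll":0,"jaw":0}]'|head -1;  python3 lean.py 1; python3 plan.py -0.13 1.9
```

```text
time_s: 14.3
{'t': 14.3, 'th': -0.1349, 'r': 0.4717, 'tp': -0.1267, 'sp': 59.9175, 'phi': -0.1847, 'R': 0.1401, 'x': -0.1403, 'n': 1335}
time_s: 14.75
{'t': 14.75, 'th': -0.133, 'r': 0.4819, 'tp': -0.1264, 'sp': 61.2925, 'phi': -0.1853, 'R': 0.1401, 'x': -0.1403, 'n': 1332}
t=14.75 th=-0.130 w=0.004 c=0.075 eq=-0.187 phi_meas=-0.185 rms=0.0001
phi [-0.192 -0.187 -0.187 -0.187] th [-0.129 -0.129 -0.129 -0.13  -0.13  -0.13 ] w [ 0.    -0.001 -0.001 -0.001 -0.    -0.   ]
-0.192 [(np.float64(-0.04), np.float64(0.01)), (np.float64(-0.04), np.float64(0.01))]
-0.187 [(np.float64(0.03), np.float64(-0.01)), (np.float64(0.03), np.float64(-0.01))]
-0.187 [(np.float64(0.0), np.float64(-0.0)), (np.float64(0.0), np.float64(-0.0))]
```

```bash
python3 -m jog '[{"tx":0,"ty":-0.04,"tz":0.01,"roll":0,"jaw":0},{"tx":0,"ty":-0.04,"tz":0.01,"roll":0,"jaw":0},{"tx":0,"ty":0.03,"tz":-0.01,"roll":0,"jaw":0},{"tx":0,"ty":0.03,"tz":-0.01,"roll":0,"jaw":0}]'|head -1;  python3 lean.py 1;python3 -m jog '[{"tx":0,"ty":0,"tz":0,"roll":0,"jaw":0},{"tx":0,"ty":0,"tz":0,"roll":0,"jaw":0},{"tx":0,"ty":0,"tz":0,"roll":0,"jaw":0},{"tx":0,"ty":0,"tz":0,"roll":0,"jaw":0}]'|head -1;  python3 lean.py 1; python3 plan.py -0.13 1.9;python3 plan.py 0.4 1.9 -0.187 0.12
```

```text
time_s: 15.2
{'t': 15.2, 'th': -0.1312, 'r': 0.4752, 'tp': -0.1241, 'sp': 61.0922, 'phi': -0.1865, 'R': 0.1401, 'x': -0.1402, 'n': 1336}
time_s: 15.65
{'t': 15.65, 'th': -0.1299, 'r': 0.4691, 'tp': -0.1216, 'sp': 62.0421, 'phi': -0.1863, 'R': 0.1401, 'x': -0.1402, 'n': 1334}
t=15.65 th=-0.126 w=0.006 c=0.074 eq=-0.186 phi_meas=-0.186 rms=0.0002
phi [-0.197 -0.187 -0.186 -0.187] th [-0.125 -0.126 -0.127 -0.128 -0.129 -0.129] w [-0.003 -0.005 -0.004 -0.002 -0.002 -0.001]
-0.197 [(np.float64(-0.07), np.float64(0.01)), (np.float64(-0.07), np.float64(0.01))]
-0.187 [(np.float64(0.07), np.float64(-0.01)), (np.float64(0.07), np.float64(-0.01))]
-0.186 [(np.float64(0.01), np.float64(-0.0)), (np.float64(0.01), np.float64(-0.0))]
t=15.65 th=-0.126 w=0.006 c=0.074 eq=-0.333 phi_meas=-0.186 rms=0.0002
phi [-0.043 -0.184 -0.212 -0.221] th [-0.108 -0.058 -0.005  0.046  0.096  0.147] w [0.158 0.212 0.206 0.203 0.203 0.204]
-0.043 [(np.float64(1.0), np.float64(-0.15)), (np.float64(1.0), np.float64(-0.08))]
-0.184 [(np.float64(-0.98), np.float64(0.08)), (np.float64(-0.97), np.float64(0.15))]
-0.212 [(np.float64(-0.19), np.float64(0.04)), (np.float64(-0.19), np.float64(0.04))]
```

```bash
python3 -m jog '[{"tx":0,"ty":0.6,"tz":-0.1,"roll":0,"jaw":0},{"tx":0,"ty":0.6,"tz":-0.07,"roll":0,"jaw":0}]'|head -1;  python3 lean.py 1;python3 -m jog '[{"tx":0,"ty":-0.5,"tz":0.05,"roll":0,"jaw":0},{"tx":0,"ty":-0.5,"tz":0.09,"roll":0,"jaw":0}]'|head -1;  python3 lean.py 1; python3 plan.py 0.4 1.9 -0.173 0.05
```

```text
time_s: 15.9
{'t': 15.9, 'th': -0.1253, 'r': 0.5231, 'tp': -0.1159, 'sp': 60.925, 'phi': -0.1024, 'R': 0.14, 'x': -0.1402, 'n': 1339}
time_s: 16.15
{'t': 16.15, 'th': -0.0961, 'r': 0.5424, 'tp': -0.0897, 'sp': 63.3047, 'phi': -0.1644, 'R': 0.1399, 'x': -0.1401, 'n': 1333}
t=16.15 th=-0.092 w=0.132 c=0.074 eq=-0.331 phi_meas=-0.164 rms=0.0008
phi [-0.186 -0.209 -0.216 -0.229] th [-0.05  -0.012  0.026  0.063  0.101  0.138] w [0.15 0.15 0.15 0.15 0.15 0.15]
-0.186 [(np.float64(-0.09), np.float64(0.02)), (np.float64(-0.09), np.float64(0.02))]
-0.209 [(np.float64(-0.16), np.float64(0.03)), (np.float64(-0.16), np.float64(0.03))]
-0.216 [(np.float64(-0.05), np.float64(0.01)), (np.float64(-0.05), np.float64(0.01))]
```

```bash
python3 -m jog '[{"tx":0,"ty":-0.11,"tz":0.02,"roll":0,"jaw":0},{"tx":0,"ty":-0.11,"tz":0.02,"roll":0,"jaw":0}]'|head -1;  python3 lean.py 1;python3 -m jog '[{"tx":0,"ty":-0.16,"tz":0.03,"roll":0,"jaw":0},{"tx":0,"ty":-0.16,"tz":0.03,"roll":0,"jaw":0}]'|head -1;  python3 lean.py 1; python3 plan.py 0.4 1.5 -0.212 0.04
```

```text
time_s: 16.4
{'t': 16.4, 'th': -0.0622, 'r': 0.664, 'tp': -0.05, 'sp': 65.091, 'phi': -0.185, 'R': 0.1398, 'x': -0.1401, 'n': 1343}
time_s: 16.65
{'t': 16.65, 'th': -0.0219, 'r': 0.7103, 'tp': -0.0069, 'sp': 74.3958, 'phi': -0.21, 'R': 0.14, 'x': -0.1401, 'n': 1340}
t=16.65 th=-0.015 w=0.157 c=0.074 eq=-0.332 phi_meas=-0.210 rms=0.0011
phi [-0.238 -0.232 -0.24  -0.251] th [0.029 0.062 0.094 0.127 0.16  0.193] w [0.136 0.13  0.131 0.131 0.131 0.132]
-0.238 [(np.float64(-0.17), np.float64(0.04)), (np.float64(-0.17), np.float64(0.04))]
-0.232 [(np.float64(0.04), np.float64(-0.01)), (np.float64(0.04), np.float64(-0.01))]
-0.240 [(np.float64(-0.06), np.float64(0.01)), (np.float64(-0.06), np.float64(0.01))]
```

```bash
python3 -m jog '[{"tx":0,"ty":-0.19,"tz":0.04,"roll":0,"jaw":0},{"tx":0,"ty":-0.19,"tz":0.05,"roll":0,"jaw":0}]'|head -1;  python3 lean.py 1;python3 -m jog '[{"tx":0,"ty":0,"tz":0,"roll":0,"jaw":0},{"tx":0,"ty":-0.03,"tz":0.01,"roll":0,"jaw":0}]'|head -1;  python3 lean.py 1; python3 plan.py 0.4 1.5 -0.242 0.03
```

```text
time_s: 16.9
{'t': 16.9, 'th': 0.0126, 'r': 0.8366, 'tp': 0.0222, 'sp': 77.0094, 'phi': -0.2397, 'R': 0.1402, 'x': -0.1401, 'n': 1340}
time_s: 17.15
{'t': 17.15, 'th': 0.0408, 'r': 0.8542, 'tp': 0.0501, 'sp': 72.6836, 'phi': -0.2415, 'R': 0.1402, 'x': -0.1402, 'n': 1338}
t=17.15 th=0.046 w=0.104 c=0.074 eq=-0.331 phi_meas=-0.242 rms=0.0014
phi [-0.226 -0.243 -0.253 -0.261] th [0.077 0.104 0.133 0.161 0.189 0.217] w [0.108 0.113 0.113 0.112 0.112 0.113]
-0.226 [(np.float64(0.11), np.float64(-0.03)), (np.float64(0.11), np.float64(-0.03))]
-0.243 [(np.float64(-0.12), np.float64(0.03)), (np.float64(-0.12), np.float64(0.03))]
-0.253 [(np.float64(-0.07), np.float64(0.02)), (np.float64(-0.07), np.float64(0.02))]
```

```bash
python3 -m jog '[{"tx":0,"ty":0.11,"tz":-0.03,"roll":0,"jaw":0},{"tx":0,"ty":0.11,"tz":-0.03,"roll":0,"jaw":0}]'|head -1;  python3 lean.py 1;python3 -m jog '[{"tx":0,"ty":-0.12,"tz":0.03,"roll":0,"jaw":0},{"tx":0,"ty":-0.12,"tz":0.03,"roll":0,"jaw":0}]'|head -1;  python3 lean.py 1; python3 plan.py 0.4 1.5 -0.243 0.02
```

```text
time_s: 17.4
{'t': 17.4, 'th': 0.0666, 'r': 0.9848, 'tp': 0.0774, 'sp': 69.4415, 'phi': -0.2264, 'R': 0.1402, 'x': -0.1401, 'n': 1346}
time_s: 17.65
{'t': 17.65, 'th': 0.0913, 'r': 0.9836, 'tp': 0.1079, 'sp': 68.8401, 'phi': -0.2418, 'R': 0.1402, 'x': -0.1401, 'n': 1345}
t=17.65 th=0.099 w=0.110 c=0.073 eq=-0.330 phi_meas=-0.242 rms=0.0012
phi [-0.266 -0.26  -0.266 -0.273] th [0.131 0.154 0.176 0.199 0.222 0.245] w [0.096 0.091 0.091 0.092 0.092 0.092]
-0.266 [(np.float64(-0.15), np.float64(0.04)), (np.float64(-0.15), np.float64(0.04))]
-0.260 [(np.float64(0.04), np.float64(-0.01)), (np.float64(0.04), np.float64(-0.01))]
-0.266 [(np.float64(-0.04), np.float64(0.01)), (np.float64(-0.04), np.float64(0.01))]
```

```bash
python3 -m jog '[{"tx":0,"ty":-0.15,"tz":0.04,"roll":0,"jaw":0},{"tx":0,"ty":-0.15,"tz":0.04,"roll":0,"jaw":0}]'|head -1;  python3 lean.py 1;python3 -m jog '[{"tx":0,"ty":0,"tz":0,"roll":0,"jaw":0},{"tx":0,"ty":0,"tz":0,"roll":0,"jaw":0}]'|head -1;  python3 lean.py 1; python3 -m jog '[{"tx":0,"ty":-0.04,"tz":0.01,"roll":0,"jaw":0},{"tx":0,"ty":-0.04,"tz":0.01,"roll":0,"jaw":0}]'|head -1;  python3 lean.py 1; python3 plan.py 0.4 1.5 -0.272 0.01
```

```text
time_s: 17.9
{'t': 17.9, 'th': 0.1139, 'r': 1.0053, 'tp': 0.1334, 'sp': 77.7203, 'phi': -0.2647, 'R': 0.1401, 'x': -0.1401, 'n': 1332}
time_s: 18.15
{'t': 18.15, 'th': 0.1269, 'r': 0.978, 'tp': 0.1467, 'sp': 82.6971, 'phi': -0.2652, 'R': 0.1401, 'x': -0.1401, 'n': 1344}
time_s: 18.4
{'t': 18.4, 'th': 0.1383, 'r': 0.9454, 'tp': 0.156, 'sp': 83.3691, 'phi': -0.2696, 'R': 0.1401, 'x': -0.1401, 'n': 1350}
t=18.40 th=0.148 w=0.034 c=0.071 eq=-0.323 phi_meas=-0.270 rms=0.0016
phi [-0.22  -0.259 -0.269 -0.272] th [0.16  0.18  0.2   0.219 0.239 0.259] w [0.065 0.081 0.079 0.078 0.079 0.079]
-0.220 [(np.float64(0.35), np.float64(-0.09)), (np.float64(0.35), np.float64(-0.08))]
-0.259 [(np.float64(-0.26), np.float64(0.06)), (np.float64(-0.26), np.float64(0.07))]
-0.269 [(np.float64(-0.07), np.float64(0.02)), (np.float64(-0.07), np.float64(0.02))]
```

```bash
python3 -m jog '[{"tx":0,"ty":0.37,"tz":-0.1,"roll":0,"jaw":0},{"tx":0,"ty":0.37,"tz":-0.09,"roll":0,"jaw":0}]'|head -1;  python3 lean.py 1;python3 -m jog '[{"tx":0,"ty":-0.2,"tz":0.05,"roll":0,"jaw":0},{"tx":0,"ty":-0.2,"tz":0.05,"roll":0,"jaw":0}]'|head -1;  python3 lean.py 1; python3 plan.py 0.4 1.5 -0.247 0.02
```

```text
time_s: 18.65
{'t': 18.65, 'th': 0.1418, 'r': 0.9907, 'tp': 0.1615, 'sp': 91.2891, 'phi': -0.2205, 'R': 0.14, 'x': -0.1401, 'n': 1345}
time_s: 18.9
{'t': 18.9, 'th': 0.1553, 'r': 1.0232, 'tp': 0.1704, 'sp': 91.0652, 'phi': -0.2459, 'R': 0.1401, 'x': -0.1401, 'n': 1331}
t=18.90 th=0.164 w=0.057 c=0.069 eq=-0.316 phi_meas=-0.246 rms=0.0009
phi [-0.246 -0.261 -0.267 -0.271] th [0.183 0.202 0.221 0.239 0.258 0.277] w [0.072 0.076 0.076 0.075 0.075 0.076]
-0.246 [(np.float64(0.01), np.float64(-0.0)), (np.float64(0.01), np.float64(-0.0))]
-0.261 [(np.float64(-0.1), np.float64(0.03)), (np.float64(-0.1), np.float64(0.03))]
-0.267 [(np.float64(-0.04), np.float64(0.01)), (np.float64(-0.04), np.float64(0.01))]
```

```bash
python3 -m jog '[{"tx":0,"ty":0.04,"tz":-0.01,"roll":0,"jaw":0},{"tx":0,"ty":0.04,"tz":-0.01,"roll":0,"jaw":0}]'|head -1;  python3 lean.py 1;python3 -m jog '[{"tx":0,"ty":-0.06,"tz":0.02,"roll":0,"jaw":0},{"tx":0,"ty":-0.06,"tz":0.02,"roll":0,"jaw":0}]'|head -1;  python3 lean.py 1; python3 -m jog '[{"tx":0,"ty":-0.04,"tz":0.01,"roll":0,"jaw":0},{"tx":0,"ty":-0.04,"tz":0.01,"roll":0,"jaw":0}]'|head -1;  python3 lean.py 1; python3 plan.py 0.4 1.5 -0.256 0.02
```

```text
time_s: 19.15
{'t': 19.15, 'th': 0.1671, 'r': 0.9992, 'tp': 0.1846, 'sp': 93.1472, 'phi': -0.2402, 'R': 0.1401, 'x': -0.1401, 'n': 1337}
time_s: 19.4
{'t': 19.4, 'th': 0.1858, 'r': 1.0355, 'tp': 0.2025, 'sp': 93.6421, 'phi': -0.2476, 'R': 0.1401, 'x': -0.1401, 'n': 1329}
time_s: 19.65
{'t': 19.65, 'th': 0.2082, 'r': 1.1555, 'tp': 0.2241, 'sp': 97.9141, 'phi': -0.2533, 'R': 0.1401, 'x': -0.1401, 'n': 1329}
t=19.65 th=0.216 w=0.089 c=0.068 eq=-0.313 phi_meas=-0.253 rms=0.0007
phi [-0.293 -0.275 -0.276 -0.281] th [0.24  0.255 0.269 0.283 0.298 0.312] w [0.066 0.056 0.057 0.058 0.058 0.058]
-0.293 [(np.float64(-0.25), np.float64(0.07)), (np.float64(-0.25), np.float64(0.07))]
-0.275 [(np.float64(0.12), np.float64(-0.04)), (np.float64(0.12), np.float64(-0.04))]
-0.276 [(np.float64(-0.01), np.float64(0.0)), (np.float64(-0.01), np.float64(0.0))]
```

```bash
python3 -m jog '[{"tx":0,"ty":-0.14,"tz":0.04,"roll":0,"jaw":0},{"tx":0,"ty":-0.14,"tz":0.04,"roll":0,"jaw":0}]'|head -1;  python3 lean.py 1;python3 -m jog '[{"tx":0,"ty":0,"tz":0,"roll":0,"jaw":0},{"tx":0,"ty":0,"tz":0,"roll":0,"jaw":0}]'|head -1;  python3 lean.py 1; python3 plan.py 0.4 1.5 -0.276 0.02
```

```text
time_s: 19.9
{'t': 19.9, 'th': 0.2294, 'r': 1.2012, 'tp': 0.2453, 'sp': 98.7188, 'phi': -0.2731, 'R': 0.1401, 'x': -0.1401, 'n': 1322}
time_s: 20.15
{'t': 20.15, 'th': 0.2491, 'r': 1.2255, 'tp': 0.265, 'sp': 97.1955, 'phi': -0.275, 'R': 0.1402, 'x': -0.1401, 'n': 1326}
t=20.15 th=0.257 w=0.079 c=0.068 eq=-0.312 phi_meas=-0.275 rms=0.0006
phi [-0.302 -0.284 -0.285 -0.289] th [0.278 0.29  0.301 0.312 0.324 0.335] w [0.053 0.044 0.045 0.046 0.046 0.046]
-0.302 [(np.float64(-0.17), np.float64(0.05)), (np.float64(-0.17), np.float64(0.05))]
-0.284 [(np.float64(0.12), np.float64(-0.04)), (np.float64(0.12), np.float64(-0.04))]
-0.285 [(np.float64(-0.01), np.float64(0.0)), (np.float64(-0.01), np.float64(0.0))]
```

```bash
python3 -m jog '[{"tx":0,"ty":-0.08,"tz":0.02,"roll":0,"jaw":0},{"tx":0,"ty":-0.08,"tz":0.02,"roll":0,"jaw":0}]'|head -1;  python3 lean.py 1;python3 -m jog '[{"tx":0,"ty":0,"tz":0,"roll":0,"jaw":0},{"tx":0,"ty":0,"tz":0,"roll":0,"jaw":0}]'|head -1;  python3 lean.py 1; python3 plan.py 0.4 1.5 -0.287 0.02
```

```text
time_s: 20.4
{'t': 20.4, 'th': 0.2644, 'r': 1.306, 'tp': 0.2811, 'sp': 98.6373, 'phi': -0.2871, 'R': 0.1401, 'x': -0.1402, 'n': 1318}
time_s: 20.65
{'t': 20.65, 'th': 0.2738, 'r': 1.2438, 'tp': 0.2935, 'sp': 99.4804, 'phi': -0.2879, 'R': 0.1401, 'x': -0.1401, 'n': 1317}
t=20.65 th=0.284 w=0.041 c=0.066 eq=-0.309 phi_meas=-0.288 rms=0.0005
phi [-0.279 -0.284 -0.287 -0.289] th [0.296 0.306 0.316 0.326 0.336 0.346] w [0.039 0.04  0.04  0.04  0.04  0.04 ]
-0.279 [(np.float64(0.05), np.float64(-0.02)), (np.float64(0.05), np.float64(-0.01))]
-0.284 [(np.float64(-0.03), np.float64(0.01)), (np.float64(-0.03), np.float64(0.01))]
-0.287 [(np.float64(-0.02), np.float64(0.01)), (np.float64(-0.02), np.float64(0.01))]
```

```bash
python3 -m jog '[{"tx":0,"ty":0.14,"tz":-0.04,"roll":0,"jaw":0},{"tx":0,"ty":0.14,"tz":-0.04,"roll":0,"jaw":0}]'|head -1;  python3 lean.py 1;python3 -m jog '[{"tx":0,"ty":-0.07,"tz":0.02,"roll":0,"jaw":0},{"tx":0,"ty":-0.07,"tz":0.02,"roll":0,"jaw":0}]'|head -1;  python3 lean.py 1; python3 plan.py 0.4 1.5 -0.277 0.02
```

```text
time_s: 20.9
{'t': 20.9, 'th': 0.2799, 'r': 1.2993, 'tp': 0.3004, 'sp': 96.557, 'phi': -0.2682, 'R': 0.1401, 'x': -0.1402, 'n': 1315}
time_s: 21.15
{'t': 21.15, 'th': 0.2869, 'r': 1.3708, 'tp': 0.3075, 'sp': 102.7557, 'phi': -0.2768, 'R': 0.1401, 'x': -0.1401, 'n': 1309}
t=21.15 th=0.298 w=0.037 c=0.065 eq=-0.304 phi_meas=-0.277 rms=0.0010
phi [-0.283 -0.284 -0.285 -0.288] th [0.309 0.318 0.327 0.336 0.345 0.354] w [0.036 0.036 0.036 0.036 0.036 0.036]
-0.283 [(np.float64(-0.04), np.float64(0.01)), (np.float64(-0.04), np.float64(0.01))]
-0.284 [(np.float64(-0.0), np.float64(0.0)), (np.float64(-0.0), np.float64(0.0))]
-0.285 [(np.float64(-0.01), np.float64(0.0)), (np.float64(-0.01), np.float64(0.0))]
```

```bash
python3 -m jog '[{"tx":0,"ty":0.1,"tz":-0.03,"roll":0,"jaw":0},{"tx":0,"ty":0.1,"tz":-0.03,"roll":0,"jaw":0}]'|head -1;  python3 lean.py 1;python3 -m jog '[{"tx":0,"ty":0,"tz":0,"roll":0,"jaw":0},{"tx":0,"ty":-0.08,"tz":0.02,"roll":0,"jaw":0}]'|head -1;  python3 lean.py 1; python3 plan.py 0.4 1.5 -0.268 0.02
```

```text
time_s: 21.4
{'t': 21.4, 'th': 0.2936, 'r': 1.3915, 'tp': 0.3162, 'sp': 105.6085, 'phi': -0.2633, 'R': 0.1401, 'x': -0.1402, 'n': 1311}
time_s: 21.65
{'t': 21.65, 'th': 0.3035, 'r': 1.3296, 'tp': 0.3258, 'sp': 105.0427, 'phi': -0.2675, 'R': 0.1401, 'x': -0.1402, 'n': 1316}
t=21.65 th=0.315 w=0.052 c=0.064 eq=-0.300 phi_meas=-0.267 rms=0.0006
phi [-0.301 -0.285 -0.285 -0.287] th [0.33  0.338 0.345 0.352 0.359 0.366] w [0.036 0.028 0.029 0.029 0.029 0.029]
-0.301 [(np.float64(-0.22), np.float64(0.06)), (np.float64(-0.22), np.float64(0.07))]
-0.285 [(np.float64(0.11), np.float64(-0.03)), (np.float64(0.11), np.float64(-0.03))]
-0.285 [(np.float64(0.0), np.float64(-0.0)), (np.float64(0.0), np.float64(-0.0))]
```

```bash
python3 -m jog '[{"tx":0,"ty":-0.07,"tz":0.02,"roll":0,"jaw":0},{"tx":0,"ty":-0.04,"tz":0.01,"roll":0,"jaw":0}]'|head -1;  python3 lean.py 1;python3 -m jog '[{"tx":0,"ty":0,"tz":0,"roll":0,"jaw":0},{"tx":0,"ty":0,"tz":0,"roll":0,"jaw":0}]'|head -1;  python3 lean.py 1; python3 plan.py 0.4 1.5 -0.276 0.02
```

```text
time_s: 21.9
{'t': 21.9, 'th': 0.317, 'r': 1.3854, 'tp': 0.338, 'sp': 109.2086, 'phi': -0.275, 'R': 0.1401, 'x': -0.1402, 'n': 1306}
time_s: 22.15
{'t': 22.15, 'th': 0.3292, 'r': 1.3429, 'tp': 0.3514, 'sp': 120.1595, 'phi': -0.2753, 'R': 0.1401, 'x': -0.1401, 'n': 1311}
t=22.15 th=0.341 w=0.058 c=0.063 eq=-0.298 phi_meas=-0.275 rms=0.0004
phi [-0.312 -0.289 -0.287 -0.29 ] th [0.356 0.361 0.367 0.372 0.378 0.383] w [0.031 0.02  0.022 0.022 0.022 0.022]
-0.312 [(np.float64(-0.24), np.float64(0.07)), (np.float64(-0.24), np.float64(0.08))]
-0.289 [(np.float64(0.15), np.float64(-0.05)), (np.float64(0.15), np.float64(-0.05))]
-0.287 [(np.float64(0.01), np.float64(-0.0)), (np.float64(0.01), np.float64(-0.0))]
```

```bash
python3 -m jog '[{"tx":0,"ty":-0.1,"tz":0.03,"roll":0,"jaw":0},{"tx":0,"ty":-0.05,"tz":0.02,"roll":0,"jaw":0}]'|head -1;  python3 lean.py 1;python3 -m jog '[{"tx":0,"ty":0,"tz":0,"roll":0,"jaw":0},{"tx":0,"ty":0,"tz":0,"roll":0,"jaw":0}]'|head -1;  python3 lean.py 1; python3 plan.py 0.4 1.5 -0.287 0.02
```

```text
time_s: 22.4
{'t': 22.4, 'th': 0.3411, 'r': 1.3542, 'tp': 0.3633, 'sp': 120.9627, 'phi': -0.2861, 'R': 0.1401, 'x': -0.1401, 'n': 1310}
time_s: 22.65
{'t': 22.65, 'th': 0.3525, 'r': 1.3911, 'tp': 0.3722, 'sp': 116.8978, 'phi': -0.2864, 'R': 0.1401, 'x': -0.1401, 'n': 1303}
t=22.65 th=0.363 w=0.041 c=0.062 eq=-0.295 phi_meas=-0.286 rms=0.0005
phi [-0.3   -0.289 -0.29  -0.294] th [0.373 0.378 0.383 0.388 0.391 0.393] w [0.024 0.02  0.019 0.016 0.012 0.009]
-0.300 [(np.float64(-0.09), np.float64(0.03)), (np.float64(-0.09), np.float64(0.03))]
-0.289 [(np.float64(0.08), np.float64(-0.02)), (np.float64(0.08), np.float64(-0.02))]
-0.290 [(np.float64(-0.01), np.float64(0.0)), (np.float64(-0.01), np.float64(0.0))]
```

Speed 0.04 rad/s, about 0.03 rad left: hold the lever.

```bash
for i in 1 2 3; do python3 -m jog '[{"tx":0,"ty":0,"tz":0,"roll":0,"jaw":0},{"tx":0,"ty":0,"tz":0,"roll":0,"jaw":0}]'|head -1;  python3 lean.py 1; done
```

```text
time_s: 22.9
{'t': 22.9, 'th': 0.3605, 'r': 1.3329, 'tp': 0.3808, 'sp': 117.415, 'phi': -0.2867, 'R': 0.1401, 'x': -0.1401, 'n': 1306}
time_s: 23.15
{'t': 23.15, 'th': 0.3653, 'r': 1.3301, 'tp': 0.3872, 'sp': 123.3133, 'phi': -0.2871, 'R': 0.1401, 'x': -0.1401, 'n': 1303}
time_s: 23.4
{'t': 23.4, 'th': 0.3686, 'r': 1.3036, 'tp': 0.3896, 'sp': 119.92, 'phi': -0.2873, 'R': 0.1401, 'x': -0.1401, 'n': 1301}
```

```bash
python3 -m jog '[{"tx":0,"ty":0.14,"tz":-0.04,"roll":0,"jaw":0},{"tx":0,"ty":0.14,"tz":-0.04,"roll":0,"jaw":0}]'|head -1;  python3 lean.py 1; for i in 1 2; do python3 -m jog '[{"tx":0,"ty":0.03,"tz":-0.01,"roll":0,"jaw":0},{"tx":0,"ty":0.03,"tz":-0.01,"roll":0,"jaw":0}]'|head -1;  python3 lean.py 1; done
```

```text
time_s: 23.65
{'t': 23.65, 'th': 0.3687, 'r': 1.3089, 'tp': 0.3877, 'sp': 121.337, 'phi': -0.2686, 'R': 0.1401, 'x': -0.1401, 'n': 1303}
time_s: 23.9
{'t': 23.9, 'th': 0.3696, 'r': 1.3205, 'tp': 0.3899, 'sp': 120.3291, 'phi': -0.2638, 'R': 0.1401, 'x': -0.1401, 'n': 1302}
time_s: 24.15
{'t': 24.15, 'th': 0.3697, 'r': 1.3118, 'tp': 0.39, 'sp': 121.3382, 'phi': -0.2589, 'R': 0.1401, 'x': -0.1401, 'n': 1302}
```

```bash
python3 -m jog '[{"tx":0,"ty":0.34,"tz":-0.09,"roll":0,"jaw":0},{"tx":0,"ty":0.34,"tz":-0.08,"roll":0,"jaw":0},{"tx":0,"ty":0.34,"tz":-0.08,"roll":0,"jaw":0},{"tx":0,"ty":0.34,"tz":-0.07,"roll":0,"jaw":0}]'|head -1;  python3 lean.py 2; python3 -c "
from plan import rows
print([tuple(map(float,r)) for r in rows(-.16,.44,8)])"
```

```text
time_s: 24.6
{'t': 24.6, 'th': 0.3694, 'r': 1.3199, 'tp': 0.39, 'sp': 120.5219, 'phi': -0.1583, 'R': 0.1405, 'x': -0.1401, 'n': 1302}
{'t': 24.65, 'th': 0.3695, 'r': 1.291, 'tp': 0.3899, 'sp': 119.8645, 'phi': -0.1548, 'R': 0.1405, 'x': -0.1401, 'n': 1302}
[(1.04, -0.13), (1.05, -0.05), (1.05, 0.03), (1.04, 0.11), (1.03, 0.19), (1.02, 0.26), (0.99, 0.34), (0.97, 0.41)]
```

```bash
python3 -m jog '[{"tx":0,"ty":1.04,"tz":-0.11,"roll":0,"jaw":0},{"tx":0,"ty":1.05,"tz":-0.04,"roll":0,"jaw":0},{"tx":0,"ty":1.05,"tz":0.04,"roll":0,"jaw":0},{"tx":0,"ty":1.04,"tz":0.12,"roll":0,"jaw":0},{"tx":0,"ty":1.03,"tz":0.19,"roll":0,"jaw":0},{"tx":0,"ty":1.02,"tz":0.26,"roll":0,"jaw":0},{"tx":0,"ty":0.99,"tz":0.34,"roll":0,"jaw":0},{"tx":0,"ty":0.97,"tz":0.41,"roll":0,"jaw":0}]'; python3 -m jog '[{"tx":0,"ty":0,"tz":0,"roll":0,"jaw":0},{"tx":0,"ty":0,"tz":0,"roll":0,"jaw":0}]'; python3 lean.py 1
```

```text
time_s: 25.5
position: [0.4862, 0.0012, 0.2664]
tcp_rot: [[-0.981, 0.192, 0.0], [0.192, 0.981, -0.001], [-0.001, -0.0, -1.0]]
force: [0.6, -3.2, -0.5]
opening: 0.2
grasp_force: 30.0
time_s: 25.7
position: [0.4862, 0.0011, 0.2666]
tcp_rot: [[-0.981, 0.192, 0.0], [0.192, 0.981, 0.001], [-0.0, 0.001, -1.0]]
force: [0.8, -0.4, 0.2]
opening: 0.197
grasp_force: 30.0
{'t': 25.7, 'th': 0.3694, 'r': 1.3052, 'tp': 0.3901, 'sp': 119.5199, 'phi': 0.4451, 'R': 0.1402, 'x': -0.14, 'n': 1303}
```

```bash
python3 -m jog '[{"tx":0,"ty":0,"tz":0,"roll":0,"jaw":0.3},{"tx":0,"ty":0,"tz":0,"roll":0,"jaw":0.45},{"tx":0,"ty":0,"tz":0,"roll":0,"jaw":0.6},{"tx":0,"ty":0,"tz":0,"roll":0,"jaw":0.7},{"tx":0,"ty":0,"tz":0,"roll":0,"jaw":0.7}]'; python3 -m jog '[{"tx":0,"ty":0,"tz":-1.5,"roll":0,"jaw":0.7},{"tx":0,"ty":0,"tz":-3,"roll":0,"jaw":0.7},{"tx":0,"ty":0,"tz":-3,"roll":0,"jaw":0.7},{"tx":0,"ty":0,"tz":-3,"roll":0,"jaw":0.7},{"tx":0,"ty":0,"tz":-3,"roll":0,"jaw":0.7},{"tx":0,"ty":0,"tz":0,"roll":0,"jaw":0.7},{"tx":0,"ty":0,"tz":0,"roll":0,"jaw":0.7}]'; python3 lean.py 1; python3 w.py w9.png
```

```text
time_s: 26.25
position: [0.4857, 0.0006, 0.2667]
tcp_rot: [[-0.981, 0.193, -0.0], [0.193, 0.981, 0.0], [0.0, 0.0, -1.0]]
force: [1.1, -0.8, 0.1]
opening: 0.56
grasp_force: 0.0
time_s: 26.95
position: [0.4858, 0.0006, 0.4019]
tcp_rot: [[-0.981, 0.193, 0.001], [0.193, 0.981, -0.0], [-0.001, 0.0, -1.0]]
force: [-0.0, -0.2, 0.0]
opening: 0.697
grasp_force: 0.0
{'t': 26.95, 'th': 0.3694, 'r': 1.3052, 'tp': 0.3899, 'sp': 119.2084, 'phi': 0.2246, 'R': 0.2687, 'x': -0.1403, 'n': 1303}
[[0.0, 0.96, 0.279, 0.078], [1.0, 0.0, -0.001, -0.0], [-0.001, 0.279, -0.96, -0.143], [0.0, 0.0, 0.0, 1.0]]
pred grip [186.7794661  135.84922385]
handle_grip [([181.6, 250.2], 0.71)]
rack_centre [([246.9, 220.0], 0.7)]
27.15 [0.4851 0.0007 0.4001] [[-0.981, 0.193, -0.003], [0.193, 0.981, 0.001], [0.003, 0.0, -1.0]] [-0.59 -0.56  0.51] [ 0.019 -0.038 -0.073] [-13.1   9.9  88.    0.   82.3 -92. ]
```

View pics/last.png

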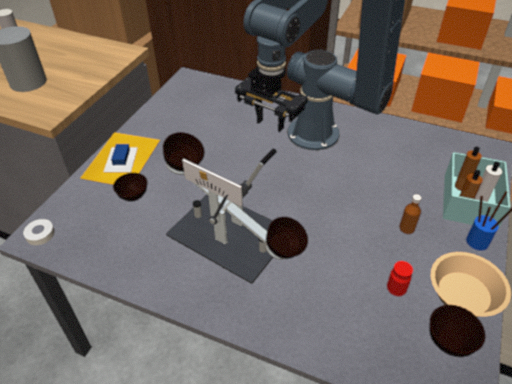

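The picture shows the rocker at rest on its left stop (left bowl low at about (238,286)). The handle is free near (157,268), the gripper is clear above it, and the loose things are where they were.

```bash
python3 -c "
from rig import hand_in; print(hand_in())"
```

```text
the job is handed in; nothing more can be done
None
```

The pointer stayed within the brass tab's width for about 7.5 s; the rocker was then laid onto its left stop at under 0.05 rad/s, the handle let go, and the job handed in at about 27 s.

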